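Release a slotted bracket from a left-hand clamp jig and bin it

TASK

The slotted bracket is shut in the jig by a wing knob on a left-hand thread: loosen the knob by turning it clockwise (seen from above) about half a turn, then lift the bracket over the low rim of its nest, draw it out from under the knob's washer by its upright plate, and set it down, without dropping it, flat on its foot in the empty bin. Leave the knob loose, and do not push or tip the bottle, the adapter or the computer mouse.

Things in the scene. Friction and masses are not known exactly. Their poses are not given: they have to be found in the camera images.
- knob (a joint): wing knob's angle, rad: 0 is fully tight (hard stop), grows as it is turned clockwise seen from above, upper stop 3.6; starts at 0 to 0.2. Left-hand thread: clockwise loosens, and knob and washer rise 3 mm per rad. Stiff (about 0.12 N m), stays where it is left. Half a turn takes two or more grasps.
- knob_grip (a point): a point in the knob's wing, on the knob's axis. The wing is a black upright bar 56 mm long (along y), 14 mm thick (along x), 32 mm tall; this point is 14 mm below its top, and 69 mm above the table when the knob is tight. z up; the frame turns and rises with the knob.
- jig_stud (a point): on the axis of the jig's fixed steel stud (12 mm wide, 34 mm tall) on which the knob runs, at the height of the nest's floor, 25 mm above the table. z up; the jig's -x points roughly to the robot and is the way out for the bracket.
- washer (a point): centre of the underside of the knob's steel washer (36 mm wide, 5 mm thick; above it a hub 24 mm wide, 14 mm tall, then the wing). Turns and rises with the knob. Tight, it is 32 mm above the table: 7 mm above the nest's floor, 1 mm above the bracket's foot.
- jig: the fixed jig; origin on the table under the stud's axis, axes as jig_stud. Grey foot 180 x 110 x 8 mm; on it a steel nest (x = -90.5 to +38.5 mm, y = +-39 mm) with a pocket 113 mm (x) by 62 mm (y), floor 25 mm above the table, and all round it a rim 8 mm wide that stands 6 mm above that floor.
- bracket_plate (a point): the bracket's upright plate, by which it is held: 8 mm thick (along x), 56 mm wide (along y), top 65 mm above the bracket's underside; this point is in the middle of the plate's thickness and width, 45 mm above the underside. In the jig the axes are those of the jig and the plate lies 75 mm from the stud on the jig's -x side.
- bracket_foot (a point): middle of the underside of the bracket's foot, z up. Yellow-plated metal, 0.22 to 0.42 kg. Foot 106 mm (x) by 56 mm (y), 6 mm thick; the upright plate is at its -x end, a slot 20 mm wide and 39 mm deep opens at its +x end. In the jig the axes are the jig's, the stud stands in the slot 26 mm from this point, and there is about 3 mm of room all round in the pocket.
- bracket: the whole bracket; origin and axes of bracket_foot. To leave the jig it must be raised more than 6 mm, to pass the rim, yet less than the room under the washer, and drawn, level, at least 45 mm along the jig's -x before it is clear of the washer.
- bin_empty: the empty grey open bin, fixed: outside 176 mm (x) by 136 mm (y) by 34 mm tall, walls and floor 5 mm thick (inside 166 x 126 mm). Origin: centre of its underside, z up. It stands to the left or right of the jig.
- bin_full: a bin of the same size and make that holds six brass fittings standing 55 mm above the table, fixed; on the other side of the jig. Not to be used.
- bottle_mid (a point): bystander: white plastic bottle standing upright, 48 mm wide and 150 mm tall; this point is half-way up. It stands behind the jig.
- adapter_mid (a point): bystander: brass turned adapter standing upright, 44 mm wide and 105 mm tall; this point is 50 mm above the table. It stands behind the jig.
- mouse_mid (a point): bystander: black computer mouse 100 x 58 x 30 mm lying between robot and jig; this point is 15 mm above the table, x along its length.
Mind the look-alikes: they are no part of the job. Leave any purple look-alike of the bracket alone.

How it is judged:
By the outcome, as a careful person would: the job done as asked, in the order asked, and still so for the second after the job is handed in, with the robot touching nothing.
It also fails if it takes over 72 s, if anything falls off the work surface, if the arm or the gripper's body presses on something with over 40 N, if the wrist force passes 120 N, or if a joint passes its speed limit or range.

ROBOT

A 6-joint arm with a two-finger parallel gripper is mounted at the origin on the work surface. World frame = base frame: x ahead of the robot, y to its left, z up, the work surface at z = 0. Lengths are in m, angles in rad, forces in N, time in s.
With the tool pointing down it reaches from about 0.25 to 0.775 m from the base axis. Payload 4 kg.
Tool frame: the origin (TCP) lies at the very end of the fingers, on their centre line; the grasp point (between the pads) lies 19 mm behind it; z points along the fingers, x is the direction in which the jaws open and shut, and the axes are right-handed (so a half turn about z gives the same grasp; the last joint's range is limited). The gripper opens to 94 mm and grips with 3 to 60 N. Pads are 16 mm wide; open, the fingers measure 119 mm over their backs; the gripper's body (75 mm by 177 mm) begins 78 mm behind the grasp point.
Start: joints at [-1.427, 0.087, 1.371, -0, 1.684, -0.103], TCP at [0.134, -0.533, 0.206] pointing down, gripper open.
Joint ranges: [-3.1, 3.1], [-0.76, 2.03], [0.27, 2.55], [-1.08, 4.22], [0.17, 2.65], [-2.57, 2.57]. Speed limits (rad/s): [2.79, 2.79, 3.14, 3.14, 3.14, 3.14].

INTERFACE

Orientations are given as [roll, pitch, yaw] about the fixed x, y, z axes, in that order (R = Rz(yaw) Ry(pitch) Rx(roll)).
In Python, from bench import robot, cams, ticket gives the robot as it stands.
- The arm moves only by the tool jog_arm, never from a script. Its argument "series" is a list of rows, each an object of numbers: "x", "y", "z": the shift along the tool's x, y, z in m; "rx", "ry", "rz": the turn, a rotation vector about the tool's x, y, z in degrees. A call has 1 to 12 rows; each row shifts and turns the pose as measured when the row begins, along the tool's axes as they then stand; what a row does not reach is not made up. A row lasts 1/12 s, in which the tool goes at most 41.7 mm and 7.16 degrees, less where a joint would pass 70% of its speed; a pose out of reach is approached as far as the arm can. A call with a gripper value outside its range is refused whole. "claw" is the opening, from 0 (shut) to 1 (fully open), set as the call begins (left out, the last holds). The fingers move at their own pace and stop on an object; the grip force is fixed at half the most. Time passes only in rows, so rows that do not move let the fingers close. It gives the time, the measured TCP pose, the force and the opening at its end, in the units of the state.
- robot.get_obs(): the state, without advancing time (a new reading comes with each control period).
- cams.snapshot(name): name is "side" or "top" or "wrist"; returns a dict with "img" (384x512x3 uint8, red, green, blue), "mtx" (3x3 intrinsics, pixels), "origin" and "attitude" of the camera in the world. Camera axes: x right, y down, z forward; pixel columns grow to the right and rows downward; lengths in m; the calibration is good to about 2 mm. A picture is of the moment at which its call begins. There is no depth.
- ticket.close_job(): hands the job in, once; it reports no verdict.
Trained networks look in a picture, given as the dict that the camera call returned (one of the last four; its "shot" number tells which), for a name from the list of things; names that differ only in an ending like _2 or _b are one class to them, and where a whole thing is asked for, a point or a joint stands for the part that bears it (a point fixed in the world has none). Each returns a list of dicts, best first, with "p" (0 to 1); they miss things now and then, are a little off and sometimes report something else, mostly with a low value. They report only what shows in the picture. A call takes as long as a camera call. They do not tell look-alikes from the thing itself.
- cams.look_for(thing, picture): "bbox" ([left, top, width, height] in pixels, round what is visible of it).
The state is a dict: "time": time; "joint_positions": joint angles; "qvel": joint speeds; "joint_torque": joint torques, N m; "tool_pos": TCP position; "ee_rot": TCP orientation; "wrist_force": force on the tool from outside, world axes, zero at the start; "wrist_torque": the same for the moment, N m; "width": finger opening in m.
Only numpy, scipy, OpenCV 4.12 (cv2) and the standard library are available. Lean on these libraries where they do the work, as an engineer would, in place of code of your own. Each camera call takes 0.05 s, during which the arm holds its last target.

## Working session

There is one attempt and no reset: what is moved stays moved. The work goes in short steps, Python scripts to look and compute and a tool call to move; the robot and the scene stay as the last step left them, time stands still between calls to the robot, and variables do not carry over. Pictures are saved under pics/ and viewed, and the job is handed in when it is done.

Besides the shell and the picture viewer there is one more tool, called after "Call:" as a command line: name --argument value ..., lists and objects as JSON in quotes. jog_arm: Moves the arm, as the interface text tells. Its arguments: {"type":"object","properties":{"series":{"type":"array","items":{"type":"object","properties":{"x":{"type":"number"},"y":{"type":"number"},"z":{"type":"number"},"rx":{"type":"number"},"ry":{"type":"number"},"rz":{"type":"number"}}}},"claw":{"type":"number"}},"required":["series"]}

```bash
ls; mkdir -p pics
cat > h.py <<'E'
import numpy as np, cv2
from bench import robot, cams, ticket
def save(s,n): cv2.imwrite('pics/'+n+'.png', s['img'][:,:,::-1])
E
python3 - <<'E'
from h import *
o=robot.get_obs(); print({k:np.round(v,4) for k,v in o.items()})
for n in ['top','side']:
    s=cams.snapshot(n); save(s,n+'0'); print(n,s['mtx'],s['origin'],s['attitude'],s.keys())
    for t in ['knob','jig','bracket','bracket_plate','bin_empty','bin_full','bottle_mid','adapter_mid','mouse_mid','washer']:
        print(t,[(np.round(d['bbox'],0),round(d['p'],2)) for d in cams.look_for(t,s)][:3])
E
```

```text
pics
{'time': np.float64(0.0), 'joint_positions': array([-1.4271,  0.088 ,  1.3722, -0.    ,  1.6836, -0.1031]), 'qvel': array([ 0.0009,  0.0008,  0.0002, -0.0011, -0.0013,  0.0009]), 'joint_torque': array([ 1.40000e-03, -3.40181e+01, -3.02425e+01,  7.20000e-02,
        3.32000e-02, -2.00000e-04]), 'tool_pos': array([ 0.1343, -0.5328,  0.2043]), 'ee_rot': array([-3.1414e+00,  2.2000e-03, -1.3240e+00]), 'wrist_force': array([-0.147 , -0.7753, -1.1267]), 'wrist_torque': array([0.0034, 0.0016, 0.014 ]), 'width': np.float64(0.0937)}
top [[396.90393345   0.         249.40017022]
 [  0.         396.90393345 193.46645129]
 [  0.           0.           1.        ]] [0.50357947 0.01806426 0.89912819] [-3.04319092 -0.04160985 -1.58779307] dict_keys(['img', 'mtx', 'origin', 'attitude', 'shot'])
knob [(array([235., 184.,  25.,  13.]), 0.67)]
jig [(array([216., 162.,  56.,  89.]), 0.74)]
bracket [(array([261.,  65.,  56.,  44.]), 0.96), (array([234., 176.,  24.,  52.]), 0.95), (array([342., 125.,  34.,  56.]), 0.78)]
bracket_plate [(array([258.,  64.,  59.,  46.]), 0.83), (array([344., 128.,  34.
[... 765 characters left out ...]
.83), (array([263., 135.,  37.,  29.]), 0.82), (array([201., 142.,  29.,  38.]), 0.69)]
bracket_plate [(array([248., 195.,  43.,  25.]), 0.79), (array([199., 145.,  29.,  33.]), 0.73), (array([263., 136.,  34.,  27.]), 0.71)]
bin_empty [(array([312., 143.,  61.,  44.]), 0.91)]
bin_full [(array([168., 264., 105.,  92.]), 0.88), (array([318., 220.,  38.,  31.]), 0.66), (array([249., 181.,  16.,  25.]), 0.26)]
bottle_mid [(array([190., 165.,  18.,  53.]), 0.79), (array([229., 182.,  80.,  59.]), 0.16)]
adapter_mid [(array([239., 154.,  15.,  29.]), 0.78)]
mouse_mid [(array([317., 220.,  41.,  30.]), 0.71), (array([167., 265., 107.,  93.]), 0.62)]
washer [(array([250., 181.,  18.,  26.]), 0.71)]
```

Run:
```python
import cv2
for n in ['top0','side0']:
    i=cv2.imread(f'pics/{n}.png'); cv2.imwrite(f'pics/{n}_b.png',cv2.resize(i,(768,576),interpolation=cv2.INTER_CUBIC))
i=cv2.imread('pics/top0.png')[140:300,170:370]; cv2.imwrite('pics/top0_c.png',cv2.resize(i,None,fx=3.75,fy=3.75,interpolation=cv2.INTER_CUBIC))
```

```text
(no output)
```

View pics/top0_b.png

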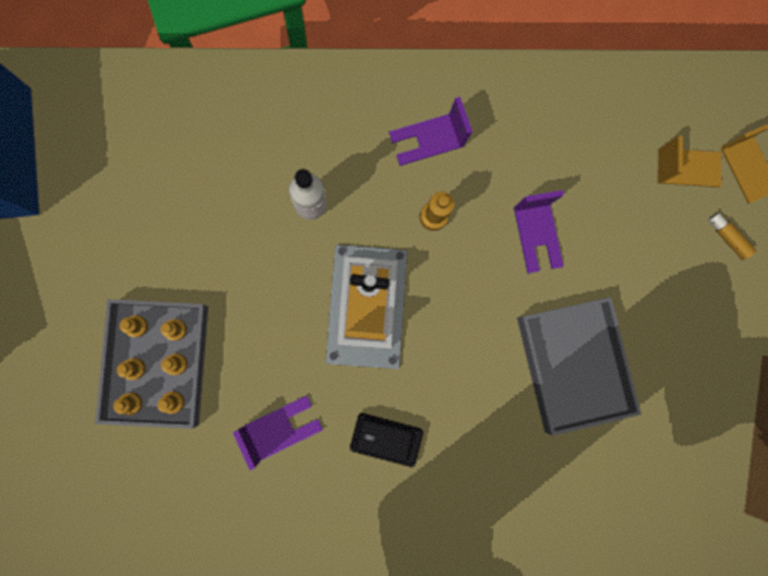

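View pics/side0_b.png

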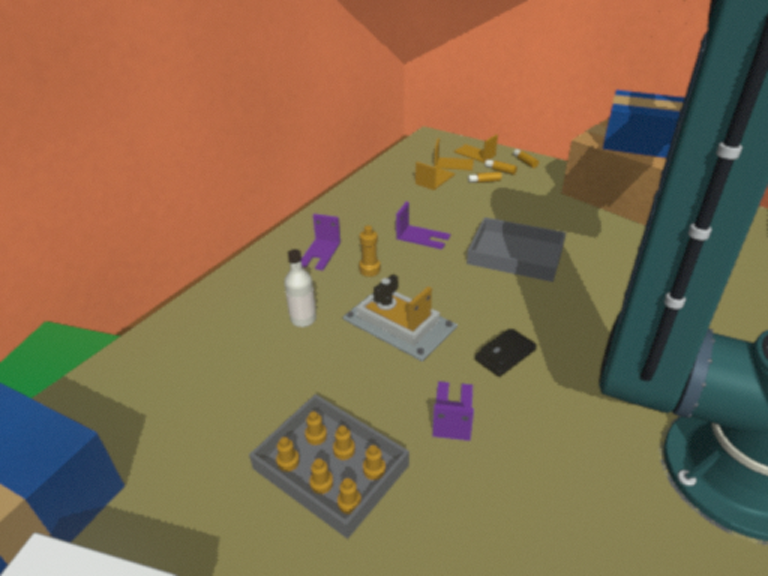

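View pics/top0_c.png

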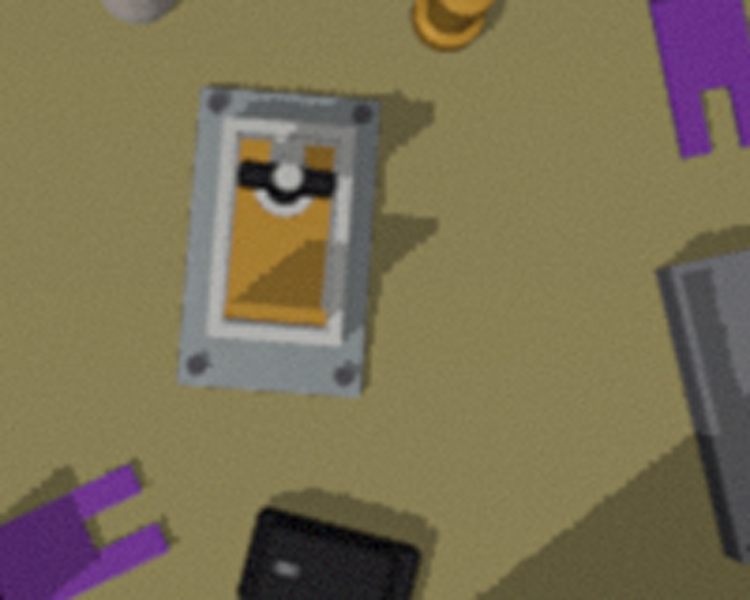

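In the top view (1x pixels), the candidates for the bracket are:
- The yellow one in the jig at (245,200).
- Purple look-alikes at (290,87), (359,155) and (185,290).
- Yellow ones lying far right at (460,108) and (500,108).

I choose the one in the jig at (245,200), with the stud and black wing knob at (247,187). The crop confirms it. The empty bin is on the right at (385,243).

```bash
cat >> h.py <<'E'
from scipy.optimize import least_squares
from scipy.spatial.transform import Rotation as Ro
def proj(s,P):
    R=Ro.from_euler('xyz',s['attitude']).as_matrix()
    c=(np.atleast_2d(P)-s['origin'])@R
    return c[:,:2]/c[:,2:]*[s['mtx'][0,0],s['mtx'][1,1]]+s['mtx'][:2,2]
def ray(s,uv,z):
    R=Ro.from_euler('xyz',s['attitude']).as_matrix()
    d=R@np.linalg.inv(s['mtx'])@[uv[0],uv[1],1]
    return s['origin']+d*(z-s['origin'][2])/d[2]
def W(p,L):
    c,q=np.cos(p[2]),np.sin(p[2]); L=np.asarray(L,float)
    return np.c_[p[0]+c*L[:,0]-q*L[:,1],p[1]+q*L[:,0]+c*L[:,1],L[:,2]]
def fit(obs,p0):
    f=lambda p: np.concatenate([(proj(s,W(p,L))-uv).ravel() for s,L,uv in obs])
    r=least_squares(f,p0); return r.x,np.round(r.fun.reshape(-1,2),1)
E
cat > f1.py <<'E'
from h import *
import pickle
t=cams.snapshot('top'); s=cams.snapshot('side')
c=lambda a:np.array(a)/3.75+[170,140]
tj=c([(203,88),(380,100),(360,395),(180,384)])
L=[(.09,.055,.008),(.09,-.055,.008),(-.09,-.055,.008),(-.09,.055,.008)]
for o in ([(t,L,tj)],):
    print('jig',*fit(o,[.5,0,0]))
# jig foot is maybe not centred on stud: offset
def g(q):
    LL=np.array(L)+[q[3],0,0]; P=W(q[:3],LL); return (proj(t,P)-tj).ravel()
# knob centre
print('knobtop',ray(t,c((287,178)),.083), ray(t,c((287,178)),.06))
print('platetop', ray(t,c((223,318)),.09),ray(t,c((326,325)),.09))
n=c([(222,116),(355,125),(340,345),(206,337)])
LN=[(.0385,.039,.031),(.0385,-.039,.031),(-.0905,-.039,.031),(-.0905,.039,.031)]
print('nest',*fit([(t,LN,n)],[.5,0,0]))
b=np.array([(519,318),(609,299),(639,412),(550,433)])/1.5
LB=[(.088,.068,.034),(.088,-.068,.034),(-.088,-.068,.034),(-.088,.068,.034)]
print('bin',*fit([(t,LB,b)],[.5,-.3,0]))
for nme,uv,z in [('bottle',(304,178),.15),('adapter',(443,199),.105),('mouse',(387,440),.03)]: print(nme,ray(t,np.array(uv)/1.5,z))
E
python3 f1.py
```

```text
jig [ 0.56716575 -0.01009611 -0.08572073] [[-0.6 -0.6]
 [ 0.4 -0.2]
 [ 0.7  0.6]
 [-0.5  0.2]]
knobtop [ 0.5961864  -0.01155166  0.083     ] [ 0.59879623 -0.01238629  0.06      ]
platetop [0.51955103 0.02461058 0.09      ] [ 0.51486018 -0.03116571  0.09      ]
nest [ 0.59745003 -0.01154304 -0.0836227 ] [[ 0.1  0.1]
 [-0.2  0.2]
 [ 0.1 -0. ]
 [ 0.1 -0.3]]
bin [ 0.4746516  -0.31832814  0.20851226] [[ 0.8 -0.9]
 [-0.7 -1.8]
 [ 0.   1. ]
 [-0.   1.6]]
bottle [0.72285402 0.07317629 0.15      ]
adapter [ 0.70568107 -0.11284693  0.105     ]
mouse [ 0.37277753 -0.03441832  0.03      ]
```

The jig stud is at about (0.597, -0.012) with yaw -0.084. The nest fit leaves residuals under 0.3 px. The plate top agrees with the expected 75 mm offset, and the bin is at (0.475, -0.318) with yaw about 0.21. Next I travel above the knob.

```bash
cat >> h.py <<'E'
def d(x,y,z,yaw,o=None):
    "tool-frame delta to a tool-down target"
    o=o or robot.get_obs(); R=Ro.from_euler('xyz',o['ee_rot'])
    T=Ro.from_euler('xyz',[np.pi,0,yaw])
    print('t',round(float(o['time']),2),'tcp',np.round(o['tool_pos'],4),'rpy',np.round(o['ee_rot'],3),'w',np.round(o['width'],4),'F',np.round(o['wrist_force'],1),'q6',np.round(o['joint_positions'][5],2))
    print('shift mm',np.round(R.inv().apply(np.array([x,y,z])-o['tool_pos'])*1e3,1),'rot deg',np.round((R.inv()*T).as_rotvec(degrees=True),1))
E
echo ok
```

```text
ok
```

Call:
jog_arm --series '[{"x": -0.0218, "y": -0.032}, {"x": -0.0218, "y": -0.032}, {"x": -0.0218, "y": -0.032}, {"x": -0.0218, "y": -0.032}, {"x": -0.0218, "y": -0.032}, {"x": -0.0218, "y": -0.032}, {"x": -0.0218, "y": -0.032}, {"x": -0.0218, "y": -0.032}, {"x": -0.0218, "y": -0.032}, {"x": -0.0218, "y": -0.032}, {"x": -0.0218, "y": -0.032}, {"x": -0.0218, "y": -0.032}]' --claw 0.6

```text
invalid input
```

```bash
python3 -c "
from h import *
d(.52,-.012,.20,-.1)"
```

```text
t 1.2 tcp [ 0.1344 -0.5333  0.2055] rpy [-3.142 -0.    -1.324] w 0.0939 F [-1.1  0.   0.2] q6 -0.1
shift mm [-411.3 -501.3    5.5] rot deg [  0.   -0.  -70.1]
```

Call:
jog_arm --series '[{"x": -0.0218, "y": -0.032, "z": 0, "rx": 0, "ry": 0, "rz": 0}]' --claw 0.6

```text
time: 1.28
tool_pos: [0.157, -0.5073, 0.2044]
ee_rot: [3.139, -0.001, -1.33]
wrist_force: [0.8, -0.1, 0.4]
width: 0.0901
```

Call:
jog_arm --series '[{"x": -0.0218, "y": -0.032, "z": 0, "rx": 0, "ry": 0, "rz": 0}, {"x": -0.0218, "y": -0.032, "z": 0, "rx": 0, "ry": 0, "rz": 0}, {"x": -0.0218, "y": -0.032, "z": 0, "rx": 0, "ry": 0, "rz": 0}, {"x": -0.0218, "y": -0.032, "z": 0, "rx": 0, "ry": 0, "rz": 0}, {"x": -0.0218, "y": -0.032, "z": 0, "rx": 0, "ry": 0, "rz": 0}, {"x": -0.0218, "y": -0.032, "z": 0, "rx": 0, "ry": 0, "rz": 0}, {"x": -0.0218, "y": -0.032, "z": 0, "rx": 0, "ry": 0, "rz": 0}, {"x": -0.0218, "y": -0.032, "z": 0, "rx": 0, "ry": 0, "rz": 0}, {"x": -0.0218, "y": -0.032, "z": 0, "rx": 0, "ry": 0, "rz": 0}, {"x": -0.0218, "y": -0.032, "z": 0, "rx": 0, "ry": 0, "rz": 0}]'

```text
time: 2.12
tool_pos: [0.4247, -0.2087, 0.2042]
ee_rot: [-3.141, -0.004, -1.342]
wrist_force: [0.6, 0.1, 0.5]
width: 0.0562
```

```bash
python3 -c "
from h import *
d(.55,-.012,.22,-.1)"
```

```text
t 2.12 tcp [ 0.4247 -0.2087  0.2042] rpy [-3.141 -0.004 -1.342] w 0.0562 F [0.6 0.1 0.5] q6 0.77
shift mm [-163.  -166.7  -16.3] rot deg [  0.1  -0.2 -71.1]
```

Call:
jog_arm --series '[{"x": -0.027, "y": -0.028, "z": -0.003, "rx": 0, "ry": 0, "rz": 0}, {"x": -0.027, "y": -0.028, "z": -0.003, "rx": 0, "ry": 0, "rz": 0}, {"x": -0.027, "y": -0.028, "z": -0.003, "rx": 0, "ry": 0, "rz": 0}, {"x": -0.027, "y": -0.028, "z": -0.003, "rx": 0, "ry": 0, "rz": 0}, {"x": -0.027, "y": -0.028, "z": -0.003, "rx": 0, "ry": 0, "rz": 0}, {"x": -0.027, "y": -0.028, "z": 0, "rx": 0, "ry": 0, "rz": 0}, {"x": 0, "y": 0, "z": 0, "rx": 0, "ry": 0, "rz": -7.1}, {"x": 0, "y": 0, "z": 0, "rx": 0, "ry": 0, "rz": -7.1}, {"x": 0, "y": 0, "z": 0, "rx": 0, "ry": 0, "rz": -7.1}, {"x": 0, "y": 0, "z": 0, "rx": 0, "ry": 0, "rz": -7.1}, {"x": 0, "y": 0, "z": 0, "rx": 0, "ry": 0, "rz": -7.1}, {"x": 0, "y": 0, "z": 0, "rx": 0, "ry": 0, "rz": -7.1}]'

```text
time: 3.12
tool_pos: [0.5609, 0.01, 0.2184]
ee_rot: [-3.141, -0.004, -0.586]
wrist_force: [0.1, -0.1, 0.6]
width: 0.0565
```

```bash
python3 -c "
from h import *
d(.58,-.012,.22,-.1)"
```

```text
t 3.12 tcp [0.5609 0.01   0.2184] rpy [-3.141 -0.004 -0.586] w 0.0565 F [ 0.1 -0.1  0.6] q6 0.5
shift mm [28.1  7.8 -1.5] rot deg [  0.   -0.3 -27.8]
```

Call:
jog_arm --series '[{"x": 0.014, "y": 0.004, "z": 0, "rx": 0, "ry": 0, "rz": 0}, {"x": 0.014, "y": 0.004, "z": 0, "rx": 0, "ry": 0, "rz": 0}, {"x": 0, "y": 0, "z": 0, "rx": 0, "ry": 0, "rz": -7.1}, {"x": 0, "y": 0, "z": 0, "rx": 0, "ry": 0, "rz": -7.1}, {"x": 0, "y": 0, "z": 0, "rx": 0, "ry": 0, "rz": -7.1}, {"x": 0, "y": 0, "z": 0, "rx": 0, "ry": 0, "rz": -7.1}, {"x": 0, "y": 0, "z": 0, "rx": 0, "ry": 0, "rz": 0}]'

```text
time: 3.7
tool_pos: [0.5858, -0.0204, 0.2176]
ee_rot: [3.138, -0.006, -0.087]
wrist_force: [0.2, 0.6, 0.7]
width: 0.0565
```

Run:
```python
from h import *
d(.597,-.012,.16,-.1)
s=cams.snapshot('wrist'); save(s,'w1'); print(s['origin'],s['attitude'],s['mtx'])
cv2.imwrite('pics/w1b.png',cv2.resize(s['img'][:,:,::-1],(768,576)))
for y in (-.084,): print(proj(s,W([.597,-.012,y],[(0,0,.059),(0,.028,.083),(0,-.028,.083),(-.079,.028,.09),(-.079,-.028,.09)])).round(0))
for t in ['knob','bracket','washer']: print(t,[(np.round(a['bbox']),a['p']) for a in cams.look_for(t,s)])
```

```text
t 3.7 tcp [ 0.5858 -0.0204  0.2176] rpy [ 3.138 -0.006 -0.087] w 0.0565 F [0.2 0.6 0.7] q6 -0.04
shift mm [10.1 -9.5 57.6] rot deg [ 0.2 -0.3  0.7]
[0.59180719 0.05525009 0.39648214] [ 2.8738812  -0.00554735 -0.08883981] [[279.87956248   0.         251.931586  ]
 [  0.         279.87956248 193.06664824]
 [  0.           0.           1.        ]]
[[259. 173.]
 [260. 152.]
 [260. 200.]
 [188. 153.]
 [191. 202.]]
knob [(array([ 78., 159.,  50.,  66.]), 0.74), (array([250., 148.,  24.,  53.]), 0.68), (array([192., 144.,  88.,  56.]), 0.51)]
bracket [(array([190., 146.,  88.,  54.]), 0.98), (array([392., 177.,  83.,  92.]), 0.91), (array([ 10.,  10., 124., 113.]), 0.79), (array([286., 327.,  34.,  13.]), 0.63)]
washer [(array([247., 145.,  29.,  55.]), 0.76), (array([190., 148.,  93.,  51.]), 0.5)]
```

View pics/w1b.png

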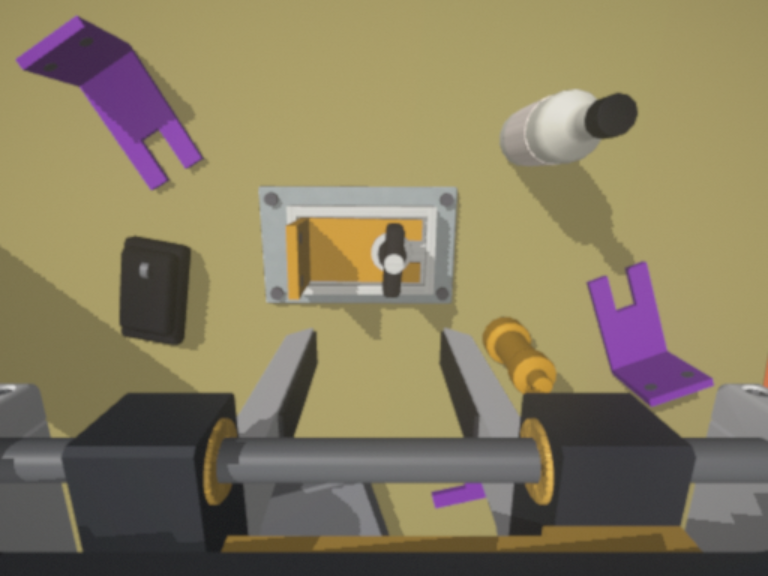

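Run:
```python
import cv2
i=cv2.imread('pics/w1.png')[115:210,165:315]; cv2.imwrite('pics/w1c.png',cv2.resize(i,None,fx=5,fy=5,interpolation=cv2.INTER_CUBIC))
```

```text
(no output)
```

View pics/w1c.png

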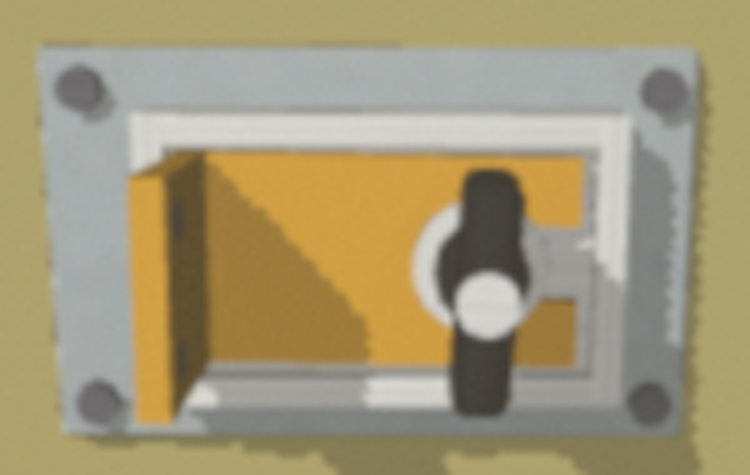

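Run:
```python
from h import *
s=cams.snapshot('wrist'); t=cams.snapshot('top')
c=lambda a:np.array(a)/5+[165,115]
LN=[(.0385,.039,.031),(.0385,-.039,.031),(-.0905,-.039,.031),(-.0905,.039,.031)]
w=c([(130,113),(630,113),(617,405)]); LW=[LN[3],LN[0],LN[1]]
n=np.array([(222,116),(355,125),(340,345),(206,337)])/3.75+[170,140]
print('wrist',*fit([(s,LW,w)],[.6,0,0]))
print('both',*fit([(s,LW,w),(t,LN,n)],[.6,0,0]))
print('knob wing w',fit([(s,[(0,.028,.083),(0,-.028,.083)],c([(492,172),(480,415)]))],[.6,0,0]))
print('knob wing top',fit([(t,[(0,.028,.083),(0,-.028,.083)],np.array([(238,174),(336,184)])/3.75+[170,140])],[.6,0,0]))
print('plate w',fit([(s,[(-.004,.028,.09),(-.004,-.028,.09),(.004,-.028,.09),(.004,.028,.09)],c([(130,177),(138,422),(172,422),(165,177)]))],[.52,0,0]))
print('cap',[ray(s,c((488,305)),z) for z in (.083,.09)])
```

```text
wrist [ 0.59911861 -0.01021841 -0.09451097] [[-0.4 -0.2]
 [ 0.1  0.1]
 [ 0.3  0.1]]
both [ 0.598618   -0.01068195 -0.09014217] [[-0.8  0.5]
 [-0.4  0.4]
 [ 0.1  0.3]
 [-0.2 -0.5]
 [-0.5 -0.2]
 [-0.6 -0.5]
 [-0.6 -1. ]]
knob wing w (array([ 0.5989887 , -0.00853108, -0.12995922]), array([[-0. ,  0.2],
       [ 0. , -0.2]]))
knob wing top (array([ 0.59563002, -0.01157464, -0.11450655]), array([[-0.4, -0. ],
       [ 0.4,  0. ]]))
plate w (array([ 0.52437237, -0.00162709, -0.11426304]), array([[-0.2, -0.2],
       [-0.1,  0.1],
       [ 0.1,  0.2],
       [ 0.2, -0. ]]))
cap [array([ 0.59930967, -0.01060858,  0.083     ]), array([ 0.59913388, -0.00912016,  0.09      ])]
```

Call:
jog_arm --series '[{"x": 0.006, "y": -0.0055, "z": 0.025, "rx": 0.2, "ry": -0.3, "rz": 2}, {"x": 0.006, "y": -0.0055, "z": 0.025, "rx": 0, "ry": 0, "rz": 0}, {"x": 0, "y": 0, "z": 0.025, "rx": 0, "ry": 0, "rz": 0}, {"x": 0, "y": 0, "z": 0.02, "rx": 0, "ry": 0, "rz": 0}, {"x": 0, "y": 0, "z": 0, "rx": 0, "ry": 0, "rz": 0}]'

```text
time: 4.42
tool_pos: [0.6016, -0.0092, 0.124]
ee_rot: [-3.141, -0.01, -0.131]
wrist_force: [-1.0, 1.3, 0.1]
width: 0.0565
```

Run:
```python
from h import *
d(.598,-.0105,.055,-.12)
s=cams.snapshot('wrist'); save(s,'w2')
i=s['img'][90:260,130:350,::-1]; cv2.imwrite('pics/w2c.png',cv2.resize(i,None,fx=3.4,fy=3.4,interpolation=cv2.INTER_CUBIC))
print((proj(s,W([.598,-.0105,-.12],[(0,.028,.083),(0,-.028,.083)]))-[130,90])*3.4)
```

```text
t 4.42 tcp [ 0.6016 -0.0092  0.124 ] rpy [-3.141 -0.01  -0.131] w 0.0565 F [-1.   1.3  0.1] q6 0.02
shift mm [-4.1  1.8 68.9] rot deg [-0.  -0.6 -0.6]
[[395.79609114 307.62096133]
 [399.82216129 524.6919651 ]]
```

View pics/w2c.png

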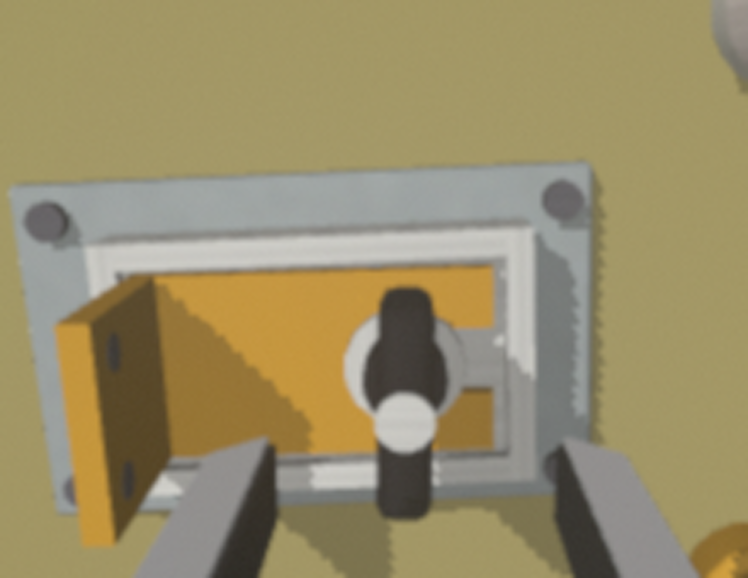

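Call:
jog_arm --series '[{"x": -0.0026, "y": 0.001, "z": 0.02, "rx": 0, "ry": -0.6, "rz": 0}, {"x": 0, "y": 0, "z": 0.02, "rx": 0, "ry": 0, "rz": 0}, {"x": 0, "y": 0, "z": 0.02, "rx": 0, "ry": 0, "rz": 0}, {"x": 0, "y": 0, "z": 0.009, "rx": 0, "ry": 0, "rz": 0}, {"x": 0, "y": 0, "z": 0, "rx": 0, "ry": 0, "rz": 0}]'

```text
time: 4.88
tool_pos: [0.6062, -0.0104, 0.0656]
ee_rot: [-3.141, -0.019, -0.134]
wrist_force: [0.0, 0.2, 1.0]
width: 0.0563
```

Run:
```python
from h import *
d(.599,-.0095,.055,-.13)
s=cams.snapshot('wrist'); save(s,'w3')
i=s['img'][90:260,130:350,::-1]; cv2.imwrite('pics/w3c.png',cv2.resize(i,None,fx=3.4,fy=3.4,interpolation=cv2.INTER_CUBIC))
```

```text
t 4.88 tcp [ 0.6062 -0.0104  0.0656] rpy [-3.141 -0.019 -0.134] w 0.0563 F [0.  0.2 1. ] q6 0.02
shift mm [-7.4  0.  10.5] rot deg [-0.  -1.1 -0.2]
```

View pics/w3c.png

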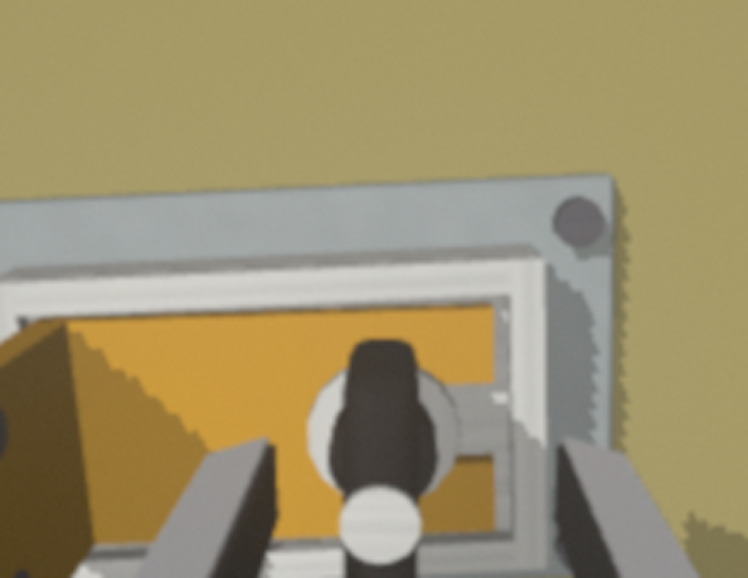

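Call:
jog_arm --series '[{"x": -0.006, "y": 0, "z": 0, "rx": 0, "ry": -1.1, "rz": 0}, {"x": 0, "y": 0, "z": 0, "rx": 0, "ry": 0, "rz": 0}]'

```text
time: 5.1
tool_pos: [0.602, -0.0098, 0.0701]
ee_rot: [-3.141, -0.004, -0.134]
wrist_force: [-0.3, 0.1, 0.0]
width: 0.0562
```

Run:
```python
from h import *
d(.599,-.0095,.055,-.13)
```

```text
t 5.1 tcp [ 0.602  -0.0098  0.0701] rpy [-3.141 -0.004 -0.134] w 0.0562 F [-0.3  0.1  0. ] q6 0.02
shift mm [-3.   0.1 15.1] rot deg [-0.1 -0.2 -0.2]
```

Call:
jog_arm --series '[{"x": -0.003, "y": 0, "z": 0.006, "rx": 0, "ry": -0.2, "rz": 0}, {"x": -0.0015, "y": 0, "z": 0.006, "rx": 0, "ry": -0.3, "rz": 0}, {"x": -0.001, "y": 0, "z": 0.003, "rx": 0, "ry": -0.3, "rz": 0}, {"x": 0, "y": 0, "z": 0, "rx": 0, "ry": 0, "rz": 0}, {"x": 0, "y": 0, "z": 0, "rx": 0, "ry": 0, "rz": 0}]'

```text
time: 5.52
tool_pos: [0.5986, -0.0092, 0.0585]
ee_rot: [-3.14, 0.004, -0.134]
wrist_force: [0.3, 0.1, 0.4]
width: 0.0561
```

Run:
```python
from h import *
d(.599,-.0095,.055,-.13)
s=cams.snapshot('wrist'); save(s,'w4')
i=s['img'][90:260,130:350,::-1]; cv2.imwrite('pics/w4c.png',cv2.resize(i,None,fx=3.4,fy=3.4,interpolation=cv2.INTER_CUBIC))
```

```text
t 5.52 tcp [ 0.5986 -0.0092  0.0585] rpy [-3.14   0.004 -0.134] w 0.0561 F [0.3 0.1 0.4] q6 0.02
shift mm [0.4 0.2 3.5] rot deg [-0.1  0.2 -0.3]
```

View pics/w4c.png

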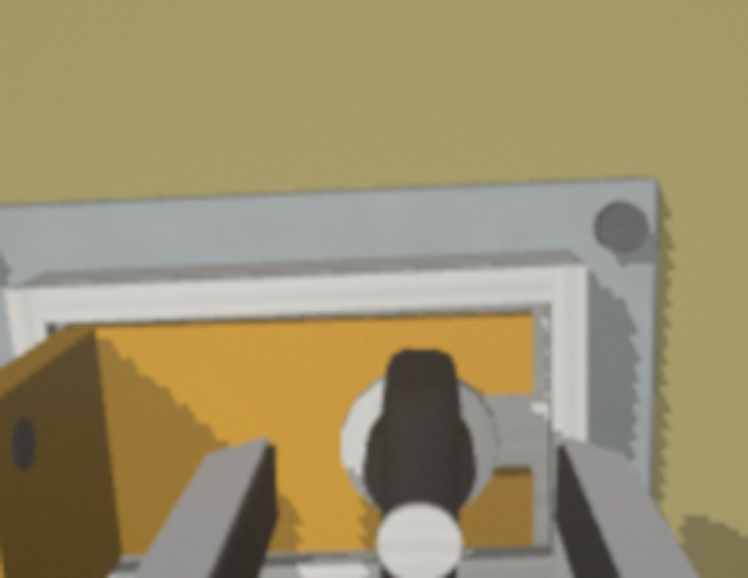

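Call:
jog_arm --series '[{"x": 0.0005, "y": 0, "z": 0.003, "rx": 0, "ry": 0.2, "rz": 0}, {"x": 0, "y": 0, "z": 0, "rx": 0, "ry": 0, "rz": 0}]'

```text
time: 5.73
tool_pos: [0.5992, -0.0093, 0.0552]
ee_rot: [-3.14, 0.0, -0.134]
wrist_force: [-0.9, 0.1, -0.3]
width: 0.0566
```

Call:
jog_arm --series '[{"x": 0, "y": 0, "z": 0, "rx": 0, "ry": 0, "rz": 0}, {"x": 0, "y": 0, "z": 0, "rx": 0, "ry": 0, "rz": 0}, {"x": 0, "y": 0, "z": 0, "rx": 0, "ry": 0, "rz": 0}, {"x": 0, "y": 0, "z": 0, "rx": 0, "ry": 0, "rz": 0}, {"x": 0, "y": 0, "z": 0, "rx": 0, "ry": 0, "rz": 0}, {"x": 0, "y": 0, "z": 0, "rx": 0, "ry": 0, "rz": 0}]' --claw 0

```text
time: 6.23
tool_pos: [0.5992, -0.0093, 0.0551]
ee_rot: [-3.14, -0.0, -0.135]
wrist_force: [-0.1, -0.1, 0.2]
width: 0.02
```

Call:
jog_arm --series '[{"x": 0, "y": 0, "z": 0, "rx": 0, "ry": 0, "rz": 0}, {"x": 0, "y": 0, "z": 0, "rx": 0, "ry": 0, "rz": 0}, {"x": 0, "y": 0, "z": 0, "rx": 0, "ry": 0, "rz": 0}]'

```text
time: 6.48
tool_pos: [0.5993, -0.0093, 0.0552]
ee_rot: [-3.14, -0.0, -0.135]
wrist_force: [-0.0, -0.4, -0.9]
width: 0.0136
```

Call:
jog_arm --series '[{"x": 0, "y": 0, "z": -0.0003, "rx": 0, "ry": 0, "rz": 5}, {"x": 0, "y": 0, "z": -0.0003, "rx": 0, "ry": 0, "rz": 5}, {"x": 0, "y": 0, "z": -0.0003, "rx": 0, "ry": 0, "rz": 5}, {"x": 0, "y": 0, "z": -0.0003, "rx": 0, "ry": 0, "rz": 5}, {"x": 0, "y": 0, "z": -0.0003, "rx": 0, "ry": 0, "rz": 5}, {"x": 0, "y": 0, "z": -0.0003, "rx": 0, "ry": 0, "rz": 5}]'

```text
time: 6.98
tool_pos: [0.5998, -0.0095, 0.0568]
ee_rot: [-3.14, -0.001, -0.679]
wrist_force: [-0.4, -0.3, -0.6]
width: 0.0143
```

Run:
```python
from h import *
o=robot.get_obs(); print(o['wrist_torque'].round(3))
d(.599,-.0095,.056,-.6)
s=cams.snapshot('wrist'); save(s,'w5')
i=s['img'][90:260,130:350,::-1]; cv2.imwrite('pics/w5c.png',cv2.resize(i,None,fx=3.4,fy=3.4,interpolation=cv2.INTER_CUBIC))
```

```text
[-0.062 -0.088  0.15 ]
t 6.98 tcp [ 0.5998 -0.0095  0.0568] rpy [-3.14e+00 -1.00e-03 -6.79e-01] w 0.0143 F [-0.4 -0.3 -0.6] q6 0.57
shift mm [-0.6  0.5  0.8] rot deg [-0.1 -0.  -4.5]
```

View pics/w5c.png

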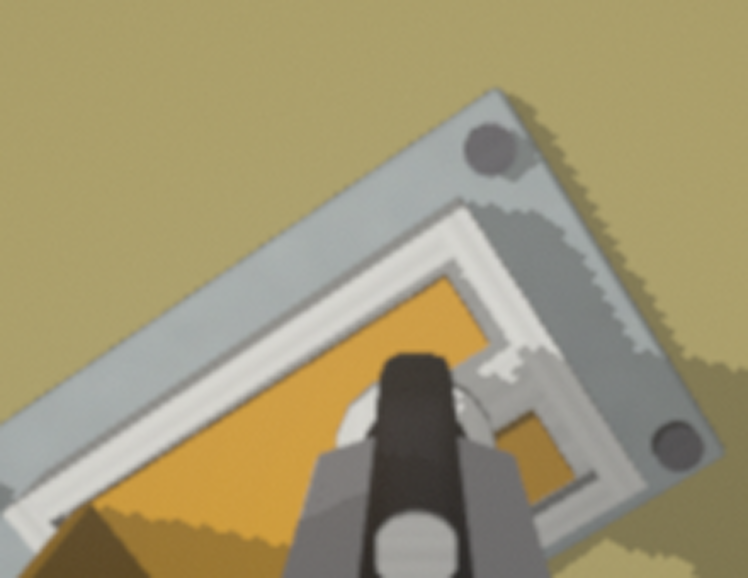

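Call:
jog_arm --series '[{"x": 0, "y": 0, "z": -0.0003, "rx": 0, "ry": 0, "rz": 5}, {"x": 0, "y": 0, "z": -0.0003, "rx": 0, "ry": 0, "rz": 5}, {"x": 0, "y": 0, "z": -0.0003, "rx": 0, "ry": 0, "rz": 5}, {"x": 0, "y": 0, "z": -0.0003, "rx": 0, "ry": 0, "rz": 5}, {"x": 0, "y": 0, "z": -0.0003, "rx": 0, "ry": 0, "rz": 5}, {"x": 0, "y": 0, "z": -0.0003, "rx": 0, "ry": 0, "rz": 5}, {"x": 0, "y": 0, "z": -0.0003, "rx": 0, "ry": 0, "rz": 5}, {"x": 0, "y": 0, "z": -0.0003, "rx": 0, "ry": 0, "rz": 5}, {"x": 0, "y": 0, "z": -0.0003, "rx": 0, "ry": 0, "rz": 5}, {"x": 0, "y": 0, "z": -0.0003, "rx": 0, "ry": 0, "rz": 5}, {"x": 0, "y": 0, "z": -0.0003, "rx": 0, "ry": 0, "rz": 5}]'

```text
time: 7.95
tool_pos: [0.6, -0.0103, 0.0597]
ee_rot: [-3.14, -0.001, -1.662]
wrist_force: [-0.2, -0.0, 0.4]
width: 0.0139
```

Run:
```python
from h import *
d(.599,-.0095,.060,-1.7)
```

```text
t 7.95 tcp [ 0.6    -0.0103  0.0597] rpy [-3.140e+00 -1.000e-03 -1.662e+00] w 0.0139 F [-0.2 -0.   0.4] q6 1.55
shift mm [-0.7  1.1 -0.3] rot deg [-0.1 -0.1  2.2]
```

Call:
jog_arm --series '[{"x": 0, "y": 0, "z": 0, "rx": 0, "ry": 0, "rz": 0}, {"x": 0, "y": 0, "z": 0, "rx": 0, "ry": 0, "rz": 0}, {"x": 0, "y": 0, "z": 0, "rx": 0, "ry": 0, "rz": 0}, {"x": 0, "y": 0, "z": 0, "rx": 0, "ry": 0, "rz": 0}, {"x": 0, "y": 0, "z": -0.015, "rx": 0, "ry": 0, "rz": 0}, {"x": 0, "y": 0, "z": -0.015, "rx": 0, "ry": 0, "rz": 0}, {"x": 0, "y": 0, "z": -0.015, "rx": 0, "ry": 0, "rz": 0}]' --claw 0.55

```text
time: 8.53
tool_pos: [0.5965, -0.0097, 0.1008]
ee_rot: [3.132, -0.001, -1.649]
wrist_force: [-0.2, 0.1, 0.4]
width: 0.0512
```

Call:
jog_arm --series '[{"x": 0, "y": 0, "z": -0.005, "rx": 0, "ry": 0, "rz": 0}, {"x": 0, "y": 0, "z": 0, "rx": 0, "ry": 0, "rz": -7.1}, {"x": 0, "y": 0, "z": 0, "rx": 0, "ry": 0, "rz": -7.1}, {"x": 0, "y": 0, "z": 0, "rx": 0, "ry": 0, "rz": -7.1}, {"x": 0, "y": 0, "z": 0, "rx": 0, "ry": 0, "rz": -7.1}, {"x": 0, "y": 0, "z": 0, "rx": 0, "ry": 0, "rz": -7.1}, {"x": 0, "y": 0, "z": 0, "rx": 0, "ry": 0, "rz": -7.1}, {"x": 0, "y": 0, "z": 0, "rx": 0, "ry": 0, "rz": -7.1}, {"x": 0, "y": 0, "z": 0, "rx": 0, "ry": 0, "rz": -7.1}, {"x": 0, "y": 0, "z": 0, "rx": 0, "ry": 0, "rz": -7.1}, {"x": 0, "y": 0, "z": 0, "rx": 0, "ry": 0, "rz": -7.1}, {"x": 0, "y": 0, "z": 0, "rx": 0, "ry": 0, "rz": -7.1}]'

```text
time: 9.53
tool_pos: [0.5979, -0.0097, 0.1073]
ee_rot: [3.14, 0.004, -0.267]
wrist_force: [0.1, -0.7, -0.4]
width: 0.0519
```

Call:
jog_arm --series '[{"x": 0, "y": 0, "z": 0, "rx": 0, "ry": 0, "rz": -7.1}, {"x": 0, "y": 0, "z": 0, "rx": 0, "ry": 0, "rz": -7.1}, {"x": 0, "y": 0, "z": 0, "rx": 0, "ry": 0, "rz": -7.1}, {"x": 0, "y": 0, "z": 0, "rx": 0, "ry": 0, "rz": -7.1}, {"x": 0, "y": 0, "z": 0, "rx": 0, "ry": 0, "rz": -7.1}, {"x": 0, "y": 0, "z": 0, "rx": 0, "ry": 0, "rz": -7.1}, {"x": 0, "y": 0, "z": 0, "rx": 0, "ry": 0, "rz": -7.1}, {"x": 0, "y": 0, "z": 0, "rx": 0, "ry": 0, "rz": -7.1}, {"x": 0, "y": 0, "z": 0, "rx": 0, "ry": 0, "rz": -7.1}, {"x": 0, "y": 0, "z": 0, "rx": 0, "ry": 0, "rz": -7.1}, {"x": 0, "y": 0, "z": 0, "rx": 0, "ry": 0, "rz": -7.1}, {"x": 0, "y": 0, "z": 0, "rx": 0, "ry": 0, "rz": -7.1}]'

```text
time: 10.53
tool_pos: [0.5955, -0.0092, 0.101]
ee_rot: [-3.131, 0.003, 1.233]
wrist_force: [0.2, 0.3, -0.6]
width: 0.0517
```

Run:
```python
from h import *
d(.5995,-.0098,.060,1.48)
```

```text
t 10.53 tcp [ 0.5955 -0.0092  0.101 ] rpy [-3.131e+00  3.000e-03  1.233e+00] w 0.0517 F [ 0.2  0.3 -0.6] q6 -1.34
shift mm [ 0.9  4.4 40.9] rot deg [ -0.6   0.1 -14.1]
```

Call:
jog_arm --series '[{"x": 0, "y": 0, "z": 0, "rx": 0, "ry": 0, "rz": -7}, {"x": 0, "y": 0, "z": 0, "rx": 0, "ry": 0, "rz": -7}, {"x": 0, "y": 0.003, "z": 0, "rx": -0.6, "ry": 0, "rz": 0}, {"x": 0, "y": 0, "z": 0, "rx": 0, "ry": 0, "rz": 0}]'

```text
time: 10.87
tool_pos: [0.598, -0.0094, 0.099]
ee_rot: [-3.14, 0.0, 1.484]
wrist_force: [-0.3, -0.3, 0.5]
width: 0.0516
```

Run:
```python
from h import *
d(.5995,-.0098,.060,1.48)
s=cams.snapshot('wrist'); save(s,'w6')
cv2.imwrite('pics/w6c.png',s['img'][:,:,::-1])
```

```text
t 10.87 tcp [ 0.598  -0.0094  0.099 ] rpy [-3.14   0.     1.484] w 0.0516 F [-0.3 -0.3  0.5] q6 -1.59
shift mm [-0.2  1.6 39. ] rot deg [-0.1  0.   0.2]
```

View pics/w6c.png

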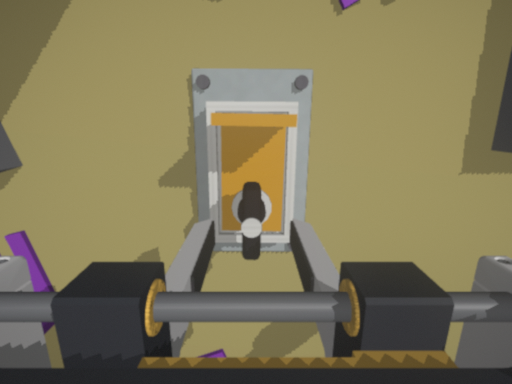

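Call:
jog_arm --series '[{"x": 0, "y": 0.0015, "z": 0.01, "rx": 0, "ry": 0, "rz": 0}, {"x": 0, "y": 0, "z": 0.01, "rx": 0, "ry": 0, "rz": 0}, {"x": 0, "y": 0, "z": 0.01, "rx": 0, "ry": 0, "rz": 0}, {"x": 0, "y": 0, "z": 0.005, "rx": 0, "ry": 0, "rz": 0}, {"x": 0, "y": 0, "z": 0, "rx": 0, "ry": 0, "rz": 0}]'

```text
time: 11.33
tool_pos: [0.5987, -0.0094, 0.0592]
ee_rot: [-3.138, 0.0, 1.479]
wrist_force: [-0.7, 1.5, -0.9]
width: 0.0518
```

Run:
```python
from h import *
d(.5995,-.0098,.060,1.48)
```

```text
t 11.33 tcp [ 0.5987 -0.0094  0.0592] rpy [-3.138  0.     1.479] w 0.0518 F [-0.7  1.5 -0.9] q6 -1.59
shift mm [-0.3  0.8 -0.8] rot deg [-0.2  0.  -0. ]
```

Call:
jog_arm --series '[{"x": 0, "y": 0.0008, "z": -0.0008, "rx": 0, "ry": 0, "rz": 0}, {"x": 0, "y": 0, "z": 0, "rx": 0, "ry": 0, "rz": 0}, {"x": 0, "y": 0, "z": 0, "rx": 0, "ry": 0, "rz": 0}, {"x": 0, "y": 0, "z": 0, "rx": 0, "ry": 0, "rz": 0}, {"x": 0, "y": 0, "z": 0, "rx": 0, "ry": 0, "rz": 0}, {"x": 0, "y": 0, "z": 0, "rx": 0, "ry": 0, "rz": 0}, {"x": 0, "y": 0, "z": 0, "rx": 0, "ry": 0, "rz": 0}, {"x": 0, "y": 0, "z": 0, "rx": 0, "ry": 0, "rz": 0}, {"x": 0, "y": 0, "z": 0, "rx": 0, "ry": 0, "rz": 0}]' --claw 0

```text
time: 12.08
tool_pos: [0.5995, -0.0101, 0.0597]
ee_rot: [-3.137, 0.001, 1.477]
wrist_force: [0.4, -1.4, -0.4]
width: 0.0143
```

Call:
jog_arm --series '[{"x": 0, "y": 0, "z": -0.0003, "rx": 0, "ry": 0, "rz": 5}, {"x": 0, "y": 0, "z": -0.0003, "rx": 0, "ry": 0, "rz": 5}, {"x": 0, "y": 0, "z": -0.0003, "rx": 0, "ry": 0, "rz": 5}, {"x": 0, "y": 0, "z": -0.0003, "rx": 0, "ry": 0, "rz": 5}, {"x": 0, "y": 0, "z": -0.0003, "rx": 0, "ry": 0, "rz": 5}, {"x": 0, "y": 0, "z": -0.0003, "rx": 0, "ry": 0, "rz": 5}, {"x": 0, "y": 0, "z": -0.0003, "rx": 0, "ry": 0, "rz": 5}, {"x": 0, "y": 0, "z": -0.0003, "rx": 0, "ry": 0, "rz": 5}, {"x": 0, "y": 0, "z": -0.0003, "rx": 0, "ry": 0, "rz": 5}, {"x": 0, "y": 0, "z": -0.0003, "rx": 0, "ry": 0, "rz": 5}, {"x": 0, "y": 0, "z": -0.0003, "rx": 0, "ry": 0, "rz": 5}]'

```text
time: 13.0
tool_pos: [0.5994, -0.0103, 0.0627]
ee_rot: [-3.14, 0.004, 0.477]
wrist_force: [-1.5, -1.6, -1.3]
width: 0.0139
```

Run:
```python
from h import *
d(.5995,-.0098,.065,-.11)
```

```text
t 13.0 tcp [ 0.5994 -0.0103  0.0627] rpy [-3.14   0.004  0.477] w 0.0139 F [-1.5 -1.6 -1.3] q6 -0.59
shift mm [ 0.3 -0.4 -2.3] rot deg [-0.   0.2 33.6]
```

Call:
jog_arm --series '[{"x": 0, "y": 0, "z": -0.0003, "rx": 0, "ry": 0, "rz": 5}, {"x": 0, "y": 0, "z": -0.0003, "rx": 0, "ry": 0, "rz": 5}, {"x": 0, "y": 0, "z": -0.0003, "rx": 0, "ry": 0, "rz": 5}, {"x": 0, "y": 0, "z": -0.0003, "rx": 0, "ry": 0, "rz": 5}, {"x": 0, "y": 0, "z": -0.0003, "rx": 0, "ry": 0, "rz": 5}, {"x": 0, "y": 0, "z": -0.0003, "rx": 0, "ry": 0, "rz": 5}, {"x": 0, "y": 0, "z": -0.0003, "rx": 0, "ry": 0, "rz": 5}, {"x": 0, "y": 0, "z": 0, "rx": 0, "ry": 0, "rz": 0}]'

```text
time: 13.67
tool_pos: [0.5993, -0.0103, 0.0646]
ee_rot: [3.141, 0.004, -0.164]
wrist_force: [0.4, -0.2, -0.6]
width: 0.0139
```

Call:
jog_arm --series '[{"x": 0, "y": 0, "z": 0, "rx": 0, "ry": 0, "rz": 0}, {"x": 0, "y": 0, "z": 0, "rx": 0, "ry": 0, "rz": 0}, {"x": 0, "y": 0, "z": 0, "rx": 0, "ry": 0, "rz": 0}, {"x": 0, "y": 0, "z": 0, "rx": 0, "ry": 0, "rz": 0}, {"x": 0, "y": 0, "z": -0.015, "rx": 0, "ry": 0, "rz": 0}, {"x": 0, "y": 0, "z": -0.015, "rx": 0, "ry": 0, "rz": 0}, {"x": 0, "y": 0, "z": -0.015, "rx": 0, "ry": 0, "rz": 0}, {"x": 0, "y": 0, "z": -0.015, "rx": 0, "ry": 0, "rz": 0}]' --claw 0.5

```text
time: 14.33
tool_pos: [0.5969, -0.0091, 0.1223]
ee_rot: [-3.141, 0.013, -0.154]
wrist_force: [-0.1, 0.1, 0.2]
width: 0.0467
```

Run:
```python
from h import *
d(.5995-.0747,-.0098+.0067,.11,-.09)
s=cams.snapshot('wrist'); save(s,'w7')
i=s['img'][60:260,100:360,::-1]; cv2.imwrite('pics/w7c.png',cv2.resize(i,None,fx=3,fy=3,interpolation=cv2.INTER_CUBIC))
```

```text
t 14.33 tcp [ 0.5969 -0.0091  0.1223] rpy [-3.141  0.013 -0.154] w 0.0467 F [-0.1  0.1  0.2] q6 0.04
shift mm [-72.    5.1  13.2] rot deg [-0.   0.7 -3.7]
```

View pics/w7c.png

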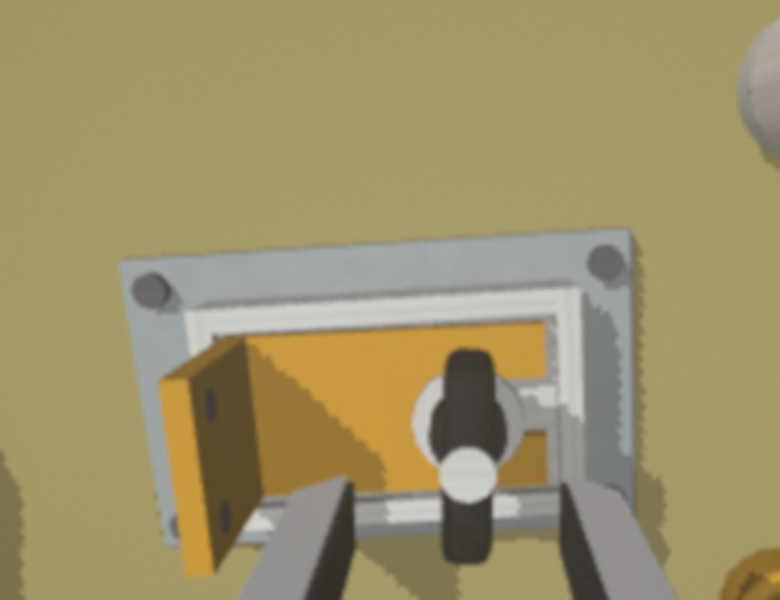

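Call:
jog_arm --series '[{"x": -0.024, "y": 0.0017, "z": 0, "rx": 0, "ry": 0.4, "rz": -3}, {"x": -0.024, "y": 0.0017, "z": 0, "rx": 0, "ry": 0, "rz": 0}, {"x": -0.024, "y": 0.0017, "z": 0, "rx": 0, "ry": 0, "rz": 0}, {"x": 0, "y": 0, "z": 0, "rx": 0, "ry": 0, "rz": 0}]'

```text
time: 14.72
tool_pos: [0.5268, -0.0058, 0.1264]
ee_rot: [-3.141, -0.005, -0.096]
wrist_force: [0.6, 0.1, 0.4]
width: 0.047
```

Run:
```python
from h import *
d(.525,-.0035,.051,-.1)
s=cams.snapshot('wrist'); save(s,'w8')
i=s['img'][60:260,130:390,::-1]; cv2.imwrite('pics/w8c.png',cv2.resize(i,None,fx=3,fy=3,interpolation=cv2.INTER_CUBIC))
```

```text
t 14.72 tcp [ 0.5268 -0.0058  0.1264] rpy [-3.141 -0.005 -0.096] w 0.047 F [0.6 0.1 0.4] q6 -0.02
shift mm [-2.4 -2.  75.4] rot deg [-0.1 -0.3  0.2]
```

View pics/w8c.png

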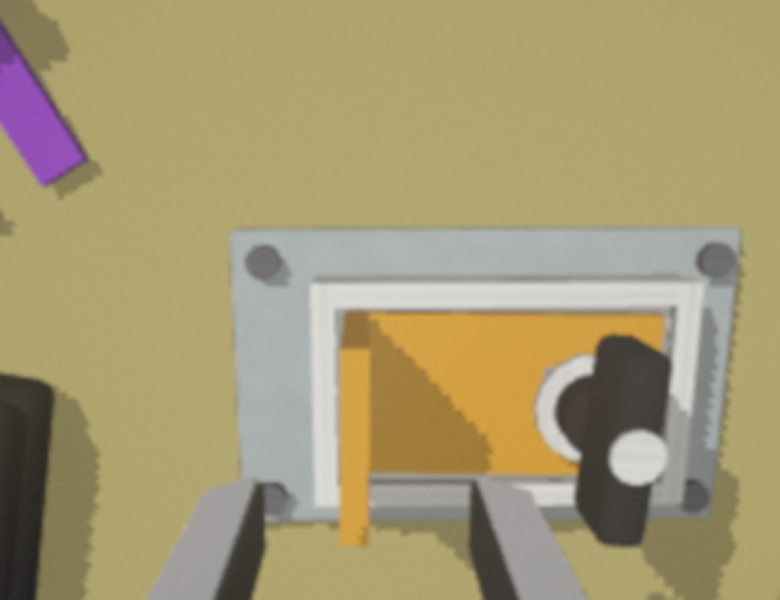

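Call:
jog_arm --series '[{"x": -0.0026, "y": -0.001, "z": 0.01, "rx": 0, "ry": -0.3, "rz": 0}, {"x": -0.0006, "y": 0, "z": 0.01, "rx": 0, "ry": -0.2, "rz": 0}, {"x": -0.0006, "y": 0, "z": 0.008, "rx": 0, "ry": -0.2, "rz": 0}, {"x": 0, "y": 0, "z": 0, "rx": 0, "ry": 0, "rz": 0}]'

```text
time: 15.1
tool_pos: [0.5273, -0.0046, 0.0959]
ee_rot: [-3.14, 0.003, -0.096]
wrist_force: [-0.6, 0.3, 0.1]
width: 0.0473
```

Run:
```python
from h import *
d(.525,-.0035,.051,-.1)
s=cams.snapshot('wrist'); save(s,'w9')
i=s['img'][60:260,130:390,::-1]; cv2.imwrite('pics/w9c.png',cv2.resize(i,None,fx=3,fy=3,interpolation=cv2.INTER_CUBIC))
```

```text
t 15.1 tcp [ 0.5273 -0.0046  0.0959] rpy [-3.14e+00  3.00e-03 -9.60e-02] w 0.0473 F [-0.6  0.3  0.1] q6 -0.02
shift mm [-2.3 -0.8 44.9] rot deg [-0.1  0.2  0.3]
```

View pics/w9c.png

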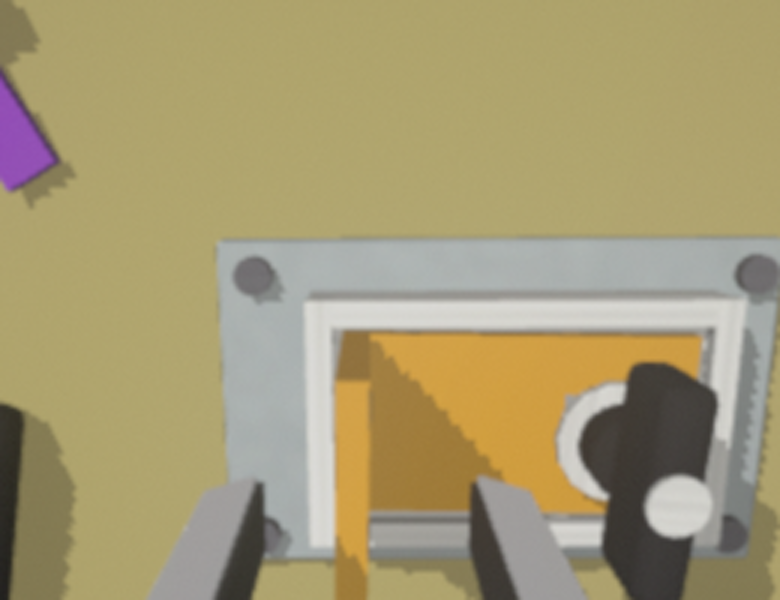

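Call:
jog_arm --series '[{"x": -0.003, "y": 0, "z": 0.009, "rx": 0, "ry": 0, "rz": 0}, {"x": -0.0008, "y": 0, "z": 0.009, "rx": 0, "ry": -0.1, "rz": 0}, {"x": -0.0008, "y": 0, "z": 0.009, "rx": 0, "ry": -0.1, "rz": 0}, {"x": -0.0006, "y": 0, "z": 0.009, "rx": 0, "ry": 0, "rz": 0}, {"x": 0, "y": 0, "z": 0, "rx": 0, "ry": 0, "rz": 0}]'

```text
time: 15.57
tool_pos: [0.5227, -0.0041, 0.0558]
ee_rot: [-3.14, 0.007, -0.096]
wrist_force: [-0.3, 0.7, 0.0]
width: 0.047
```

Run:
```python
from h import *
d(.5243,-.0035,.051,-.1)
s=cams.snapshot('wrist'); save(s,'w10')
i=s['img'][60:260,130:390,::-1]; cv2.imwrite('pics/w10c.png',cv2.resize(i,None,fx=3,fy=3,interpolation=cv2.INTER_CUBIC))
```

```text
t 15.57 tcp [ 0.5227 -0.0041  0.0558] rpy [-3.14   0.007 -0.096] w 0.047 F [-0.3  0.7  0. ] q6 -0.02
shift mm [ 1.6 -0.8  4.7] rot deg [-0.1  0.4  0.3]
```

View pics/w10c.png

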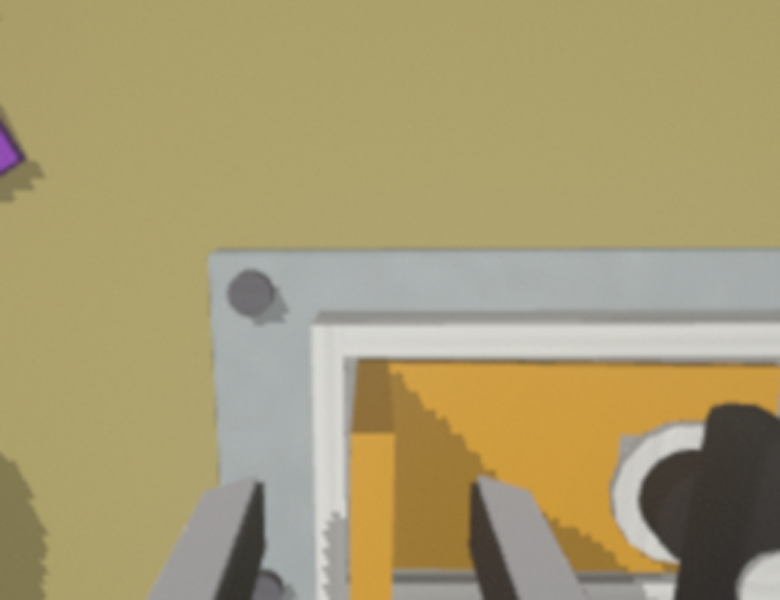

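Call:
jog_arm --series '[{"x": 0.0012, "y": 0, "z": 0.005, "rx": 0, "ry": 0.4, "rz": 0}, {"x": 0, "y": 0, "z": 0, "rx": 0, "ry": 0, "rz": 0}, {"x": 0, "y": 0, "z": 0, "rx": 0, "ry": 0, "rz": 0}]'

```text
time: 15.87
tool_pos: [0.5249, -0.0043, 0.0515]
ee_rot: [-3.14, -0.003, -0.096]
wrist_force: [0.6, 0.3, 0.7]
width: 0.0472
```

Run:
```python
from h import *
d(.5235,-.0035,.051,-.1)
```

```text
t 15.87 tcp [ 0.5249 -0.0043  0.0515] rpy [-3.14e+00 -3.00e-03 -9.60e-02] w 0.0472 F [0.6 0.3 0.7] q6 -0.02
shift mm [-1.5 -0.7  0.5] rot deg [-0.1 -0.2  0.3]
```

Call:
jog_arm --series '[{"x": -0.001, "y": 0, "z": 0, "rx": 0, "ry": -0.2, "rz": 0}, {"x": 0, "y": 0, "z": 0, "rx": 0, "ry": 0, "rz": 0}, {"x": 0, "y": 0, "z": 0, "rx": 0, "ry": 0, "rz": 0}, {"x": 0, "y": 0, "z": 0, "rx": 0, "ry": 0, "rz": 0}, {"x": 0, "y": 0, "z": 0, "rx": 0, "ry": 0, "rz": 0}, {"x": 0, "y": 0, "z": 0, "rx": 0, "ry": 0, "rz": 0}, {"x": 0, "y": 0, "z": 0, "rx": 0, "ry": 0, "rz": 0}, {"x": 0, "y": 0, "z": 0, "rx": 0, "ry": 0, "rz": 0}, {"x": 0, "y": 0, "z": 0, "rx": 0, "ry": 0, "rz": 0}, {"x": 0, "y": 0, "z": 0, "rx": 0, "ry": 0, "rz": 0}]' --claw 0

```text
time: 16.7
tool_pos: [0.5246, -0.0044, 0.0535]
ee_rot: [-3.141, -0.001, -0.095]
wrist_force: [-0.7, -0.8, 0.6]
width: 0.008
```

Run:
```python
from h import *
d(.5235,-.0035,.060,-.09)
```

```text
t 16.7 tcp [ 0.5246 -0.0044  0.0535] rpy [-3.141e+00 -1.000e-03 -9.500e-02] w 0.008 F [-0.7 -0.8  0.6] q6 -0.02
shift mm [-1.1 -0.8 -6.5] rot deg [-0.1 -0.1 -0.3]
```

Call:
jog_arm --series '[{"x": 0, "y": 0, "z": -0.002, "rx": 0, "ry": 0, "rz": 0}, {"x": 0, "y": 0, "z": -0.002, "rx": 0, "ry": 0, "rz": 0}, {"x": 0, "y": 0, "z": -0.002, "rx": 0, "ry": 0, "rz": 0}, {"x": 0, "y": 0, "z": -0.001, "rx": 0, "ry": 0, "rz": 0}, {"x": 0, "y": 0, "z": 0, "rx": 0, "ry": 0, "rz": 0}, {"x": 0, "y": 0, "z": 0, "rx": 0, "ry": 0, "rz": 0}]'

```text
time: 17.2
tool_pos: [0.5214, -0.004, 0.0568]
ee_rot: [-3.14, 0.007, -0.095]
wrist_force: [-0.2, 0.8, -4.4]
width: 0.0077
```

Run:
```python
from h import *
d(.5235,-.0035,.0617,-.095)
s=cams.snapshot('side'); save(s,'s2'); w=cams.snapshot('wrist'); save(w,'w11')
a=cv2.resize(s['img'][165:255,210:320,::-1],None,fx=6,fy=6,interpolation=cv2.INTER_CUBIC); cv2.imwrite('pics/s2c.png',a)
```

```text
t 17.2 tcp [ 0.5214 -0.004   0.0568] rpy [-3.14   0.007 -0.095] w 0.0077 F [-0.2  0.8 -4.4] q6 -0.02
shift mm [ 2.  -0.7 -5. ] rot deg [-0.1  0.4 -0. ]
```

View pics/s2c.png

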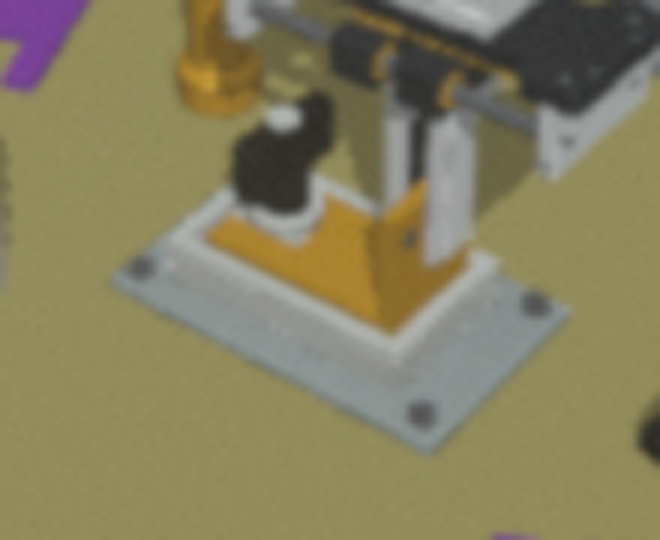

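View pics/w11.png

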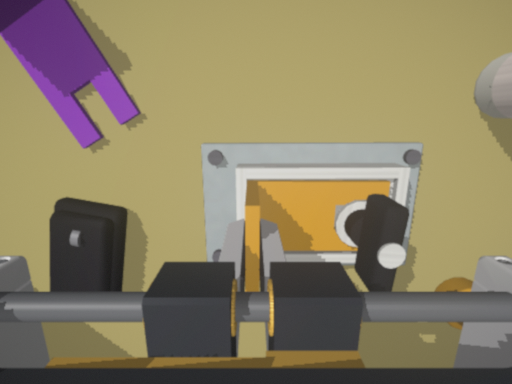

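Call:
jog_arm --series '[{"x": 0.002, "y": 0, "z": -0.001, "rx": 0, "ry": 0.3, "rz": 0}, {"x": 0.0003, "y": 0, "z": -0.001, "rx": 0, "ry": 0.1, "rz": 0}, {"x": 0.0003, "y": 0, "z": -0.001, "rx": 0, "ry": 0.1, "rz": 0}, {"x": 0.0003, "y": 0, "z": -0.001, "rx": 0, "ry": 0.1, "rz": 0}, {"x": 0, "y": 0, "z": 0, "rx": 0, "ry": 0, "rz": 0}, {"x": 0, "y": 0, "z": 0, "rx": 0, "ry": 0, "rz": 0}]'

```text
time: 17.8
tool_pos: [0.5246, -0.0043, 0.0611]
ee_rot: [-3.14, -0.004, -0.095]
wrist_force: [-0.2, -0.2, -4.3]
width: 0.008
```

Run:
```python
from h import *
d(.5235,-.0035,.0617,-.095)
```

```text
t 17.8 tcp [ 0.5246 -0.0043  0.0611] rpy [-3.14  -0.004 -0.095] w 0.008 F [-0.2 -0.2 -4.3] q6 -0.02
shift mm [-1.1 -0.7 -0.6] rot deg [-0.1 -0.2 -0. ]
```

Call:
jog_arm --series '[{"x": -0.003, "y": 0, "z": -0.0002, "rx": 0, "ry": 0, "rz": 0}, {"x": -0.005, "y": 0, "z": 0, "rx": 0, "ry": 0, "rz": 0}, {"x": -0.005, "y": 0, "z": 0, "rx": 0, "ry": 0, "rz": 0}, {"x": 0, "y": 0, "z": 0, "rx": 0, "ry": 0, "rz": 0}]'

```text
time: 18.13
tool_pos: [0.5102, -0.0029, 0.0612]
ee_rot: [-3.14, -0.004, -0.095]
wrist_force: [-1.1, 0.3, -3.6]
width: 0.0078
```

Run:
```python
from h import *
d(.5235,-.0035,.0615,-.095)
s=cams.snapshot('side'); save(s,'s3')
a=cv2.resize(s['img'][165:255,210:320,::-1],None,fx=6,fy=6,interpolation=cv2.INTER_CUBIC); cv2.imwrite('pics/s3c.png',a)
```

```text
t 18.13 tcp [ 0.5102 -0.0029  0.0612] rpy [-3.14  -0.004 -0.095] w 0.0078 F [-1.1  0.3 -3.6] q6 -0.02
shift mm [13.3 -0.7 -0.2] rot deg [-0.1 -0.2 -0. ]
```

View pics/s3c.png

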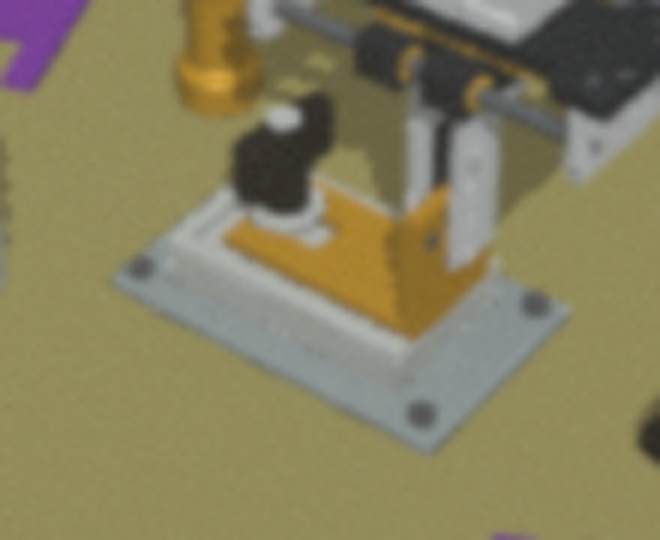

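Call:
jog_arm --series '[{"x": -0.006, "y": 0, "z": 0, "rx": 0, "ry": 0, "rz": 0}, {"x": -0.006, "y": 0, "z": 0, "rx": 0, "ry": 0, "rz": 0}, {"x": -0.006, "y": 0, "z": 0, "rx": 0, "ry": 0, "rz": 0}, {"x": -0.006, "y": 0, "z": 0, "rx": 0, "ry": 0, "rz": 0}]'

```text
time: 18.52
tool_pos: [0.4854, -0.0006, 0.0613]
ee_rot: [-3.14, -0.005, -0.096]
wrist_force: [0.3, 0.1, -4.3]
width: 0.0081
```

Call:
jog_arm --series '[{"x": -0.006, "y": 0, "z": 0, "rx": 0, "ry": 0, "rz": 0}, {"x": -0.006, "y": 0, "z": 0, "rx": 0, "ry": 0, "rz": 0}, {"x": -0.006, "y": 0, "z": 0, "rx": 0, "ry": 0, "rz": 0}, {"x": -0.006, "y": 0, "z": 0, "rx": 0, "ry": 0, "rz": 0}]'

```text
time: 18.85
tool_pos: [0.4583, 0.002, 0.0612]
ee_rot: [-3.14, -0.005, -0.095]
wrist_force: [-0.0, -0.8, -3.8]
width: 0.0077
```

Run:
```python
from h import *
d(.455,.0,.10,-.095)
s=cams.snapshot('side'); save(s,'s4')
a=cv2.resize(s['img'][145:265,200:360,::-1],None,fx=5,fy=5,interpolation=cv2.INTER_CUBIC); cv2.imwrite('pics/s4c.png',a)
```

```text
t 18.85 tcp [0.4583 0.002  0.0612] rpy [-3.14  -0.005 -0.095] w 0.0077 F [-0.  -0.8 -3.8] q6 -0.03
shift mm [ -2.9   2.3 -38.8] rot deg [-0.1 -0.3 -0. ]
```

View pics/s4c.png

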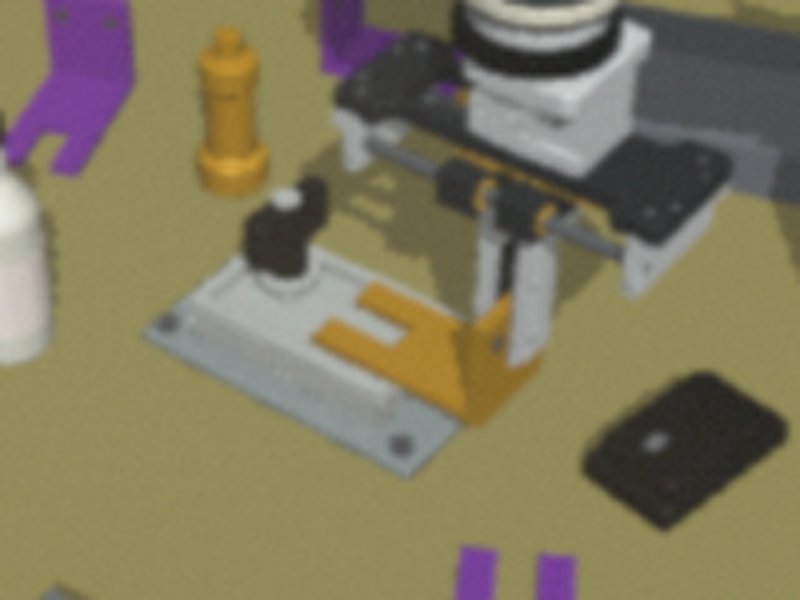

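Call:
jog_arm --series '[{"x": 0, "y": 0, "z": -0.015, "rx": 0, "ry": -0.1, "rz": 0}, {"x": 0, "y": 0, "z": -0.02, "rx": 0, "ry": 0, "rz": 0}, {"x": 0, "y": 0, "z": -0.02, "rx": 0, "ry": 0, "rz": 0}, {"x": 0, "y": 0, "z": -0.01, "rx": 0, "ry": 0, "rz": 0}, {"x": 0, "y": 0, "z": 0, "rx": 0, "ry": 0, "rz": 0}]'

```text
time: 19.32
tool_pos: [0.4538, 0.0025, 0.1266]
ee_rot: [-3.14, 0.003, -0.095]
wrist_force: [-0.4, 1.1, -4.3]
width: 0.0077
```

Run:
```python
from h import *
i=cv2.imread('pics/top0.png')[185:300,335:435]; cv2.imwrite('pics/bin.png',cv2.resize(i,None,fx=5,fy=5,interpolation=cv2.INTER_CUBIC))
d(.4366,-.326,.12,.21)
```

```text
t 19.32 tcp [0.4538 0.0025 0.1266] rpy [-3.14e+00  3.00e-03 -9.50e-02] w 0.0077 F [-0.4  1.1 -4.3] q6 -0.03
shift mm [ 14.2 328.7   6.1] rot deg [ -0.1   0.1 -17.5]
```

View pics/bin.png

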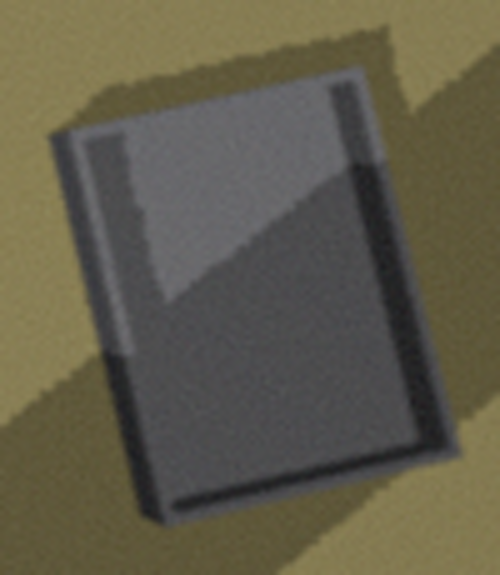

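Run:
```python
from h import *
t=cams.snapshot('top'); save(t,'top2')
b=np.array([(70,131),(362,68),(460,453),(163,522)])/5+[335,185]
LB=[(.088,.068,.034),(.088,-.068,.034),(-.088,-.068,.034),(-.088,.068,.034)]
print(fit([(t,LB,b)],[.5,-.3,0.2]))
```

```text
(array([ 0.47449402, -0.3218557 ,  0.19623364]), array([[-0.3, -0.6],
       [ 0. , -0.7],
       [ 0.2,  0.6],
       [ 0.1,  0.6]]))
```

View pics/top2.png

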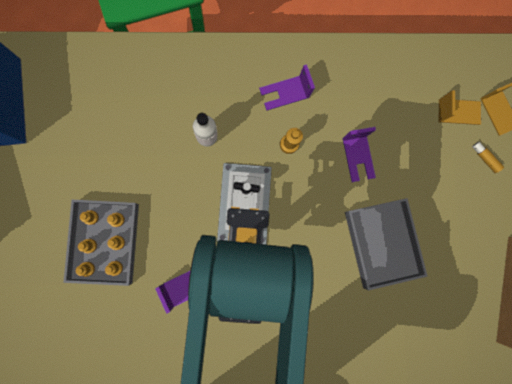

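Call:
jog_arm --series '[{"x": 0, "y": 0.01, "z": 0, "rx": 0, "ry": 0, "rz": 0}, {"x": 0, "y": 0.02, "z": 0, "rx": 0, "ry": 0, "rz": 0}, {"x": 0.002, "y": 0.03, "z": 0, "rx": 0, "ry": 0, "rz": 0}, {"x": 0.002, "y": 0.03, "z": 0, "rx": 0, "ry": 0, "rz": 0}, {"x": 0.002, "y": 0.03, "z": 0, "rx": 0, "ry": 0, "rz": 0}, {"x": 0.002, "y": 0.03, "z": 0, "rx": 0, "ry": 0, "rz": 0}, {"x": 0.002, "y": 0.03, "z": 0, "rx": 0, "ry": 0, "rz": 0}, {"x": 0.002, "y": 0.03, "z": 0, "rx": 0, "ry": 0, "rz": 0}, {"x": 0.002, "y": 0.03, "z": 0, "rx": 0, "ry": 0, "rz": 0}, {"x": 0, "y": 0.03, "z": 0, "rx": 0, "ry": 0, "rz": 0}, {"x": 0, "y": 0.02, "z": 0, "rx": 0, "ry": 0, "rz": 0}, {"x": 0, "y": 0.01, "z": 0, "rx": 0, "ry": 0, "rz": 0}]'

```text
time: 20.37
tool_pos: [0.4277, -0.3124, 0.1054]
ee_rot: [-3.133, 0.029, -0.089]
wrist_force: [0.2, 0.2, -3.0]
width: 0.0079
```

Run:
```python
from h import *
d(.435,-.330,.10,.197)
```

```text
t 20.37 tcp [ 0.4277 -0.3124  0.1054] rpy [-3.133  0.029 -0.089] w 0.0079 F [ 0.2  0.2 -3. ] q6 -0.64
shift mm [ 9.  16.9  5. ] rot deg [ -0.7   1.6 -16.4]
```

Call:
jog_arm --series '[{"x": 0.004, "y": 0.008, "z": 0, "rx": -0.3, "ry": 0.6, "rz": 0}, {"x": 0.004, "y": 0.008, "z": 0, "rx": -0.3, "ry": 0.6, "rz": 0}, {"x": 0, "y": 0, "z": 0, "rx": 0, "ry": 0.3, "rz": -4}, {"x": 0, "y": 0, "z": 0, "rx": 0, "ry": 0, "rz": -4}, {"x": 0, "y": 0, "z": 0, "rx": 0, "ry": 0, "rz": -4}, {"x": 0, "y": 0, "z": 0, "rx": 0, "ry": 0, "rz": -4}, {"x": 0, "y": 0, "z": 0, "rx": 0, "ry": 0, "rz": 0}, {"x": 0, "y": 0, "z": 0, "rx": 0, "ry": 0, "rz": 0}]'

```text
time: 21.03
tool_pos: [0.4332, -0.3278, 0.0984]
ee_rot: [-3.136, 0.005, 0.203]
wrist_force: [-0.1, 0.1, -3.6]
width: 0.0078
```

Run:
```python
from h import *
d(.435,-.330,.036,.197)
s=cams.snapshot('top'); w=cams.snapshot('wrist')
cv2.imwrite('pics/p1.png',np.hstack([cv2.resize(w['img'][:,:,::-1],(400,300)),cv2.resize(s['img'][:,:,::-1],(400,300))]))
```

```text
t 21.03 tcp [ 0.4332 -0.3278  0.0984] rpy [-3.136  0.005  0.203] w 0.0078 F [-0.1  0.1 -3.6] q6 -0.95
shift mm [ 1.6  2.8 62.4] rot deg [-0.3  0.3  0.4]
```

View pics/p1.png

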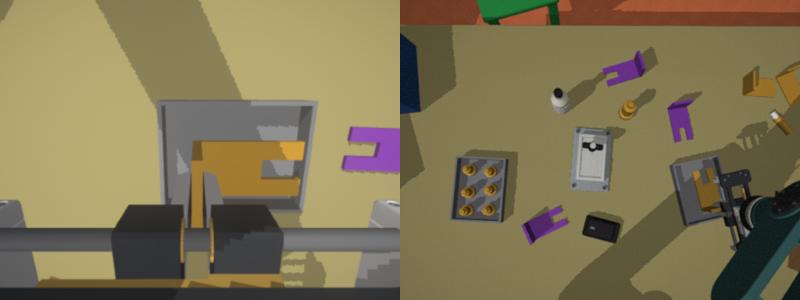

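Call:
jog_arm --series '[{"x": 0.001, "y": 0.002, "z": 0.01, "rx": -0.3, "ry": 0.2, "rz": 0.4}, {"x": -0.0005, "y": 0, "z": 0.01, "rx": 0, "ry": -0.1, "rz": 0}, {"x": -0.0005, "y": 0, "z": 0.01, "rx": 0, "ry": -0.1, "rz": 0}, {"x": -0.0005, "y": 0, "z": 0.01, "rx": 0, "ry": -0.1, "rz": 0}, {"x": 0, "y": 0, "z": 0.005, "rx": 0, "ry": -0.1, "rz": 0}, {"x": 0, "y": 0, "z": 0, "rx": 0, "ry": 0, "rz": 0}]'

```text
time: 21.63
tool_pos: [0.4334, -0.3292, 0.0505]
ee_rot: [3.141, 0.008, 0.194]
wrist_force: [-0.9, -0.2, -4.1]
width: 0.0079
```

Run:
```python
from h import *
d(.435,-.330,.0335,.197)
w=cams.snapshot('wrist'); save(w,'w13')
```

```text
t 21.63 tcp [ 0.4334 -0.3292  0.0505] rpy [3.141 0.008 0.194] w 0.0079 F [-0.9 -0.2 -4.1] q6 -0.94
shift mm [ 1.6  1.1 17. ] rot deg [ 0.   0.5 -0.2]
```

View pics/w13.png

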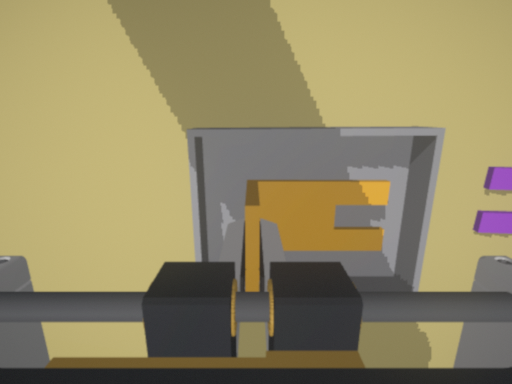

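Call:
jog_arm --series '[{"x": 0.001, "y": 0.001, "z": 0.005, "rx": 0, "ry": 0.4, "rz": 0}, {"x": 0, "y": 0, "z": 0.005, "rx": 0, "ry": 0, "rz": 0}, {"x": 0, "y": 0, "z": 0.003, "rx": 0, "ry": 0, "rz": 0}, {"x": 0, "y": 0, "z": 0, "rx": 0, "ry": 0, "rz": 0}, {"x": 0, "y": 0, "z": 0, "rx": 0, "ry": 0, "rz": 0}]'

```text
time: 22.1
tool_pos: [0.4353, -0.3309, 0.0375]
ee_rot: [3.139, -0.001, 0.194]
wrist_force: [-1.2, -0.5, -4.2]
width: 0.0078
```

Run:
```python
from h import *
d(.435,-.330,.0335,.197)
```

```text
t 22.1 tcp [ 0.4353 -0.3309  0.0375] rpy [ 3.139e+00 -1.000e-03  1.940e-01] w 0.0078 F [-1.2 -0.5 -4.2] q6 -0.95
shift mm [-0.1 -1.   4. ] rot deg [ 0.1 -0.  -0.2]
```

Call:
jog_arm --series '[{"x": 0, "y": 0, "z": 0.0012, "rx": 0.1, "ry": 0, "rz": 0}, {"x": 0, "y": 0, "z": 0.0012, "rx": 0, "ry": 0, "rz": 0}, {"x": 0, "y": 0, "z": 0.0005, "rx": 0, "ry": 0, "rz": 0}, {"x": 0, "y": 0, "z": 0, "rx": 0, "ry": 0, "rz": 0}]'

```text
time: 22.43
tool_pos: [0.4358, -0.3315, 0.0353]
ee_rot: [3.14, -0.002, 0.194]
wrist_force: [0.3, 0.6, -3.7]
width: 0.0076
```

Run:
```python
from h import *
d(.435,-.330,.0335,.197)
```

```text
t 22.43 tcp [ 0.4358 -0.3315  0.0353] rpy [ 3.14e+00 -2.00e-03  1.94e-01] w 0.0076 F [ 0.3  0.6 -3.7] q6 -0.95
shift mm [-0.5 -1.6  1.8] rot deg [ 0.1 -0.1 -0.2]
```

Call:
jog_arm --series '[{"x": 0, "y": 0, "z": 0.001, "rx": 0, "ry": 0, "rz": 0}, {"x": 0, "y": 0, "z": 0.0006, "rx": 0, "ry": 0, "rz": 0}, {"x": 0, "y": 0, "z": 0, "rx": 0, "ry": 0, "rz": 0}]'

```text
time: 22.68
tool_pos: [0.436, -0.3317, 0.0339]
ee_rot: [3.139, -0.002, 0.194]
wrist_force: [0.4, -0.1, -4.3]
width: 0.0079
```

Call:
jog_arm --series '[{"x": 0, "y": 0, "z": 0.0007, "rx": 0, "ry": 0, "rz": 0}, {"x": 0, "y": 0, "z": 0, "rx": 0, "ry": 0, "rz": 0}]'

```text
time: 22.85
tool_pos: [0.4363, -0.3319, 0.0338]
ee_rot: [3.138, -0.003, 0.194]
wrist_force: [-0.3, -0.6, -4.9]
width: 0.0079
```

Call:
jog_arm --series '[{"x": 0, "y": 0, "z": 0.001, "rx": 0, "ry": 0, "rz": 0}, {"x": 0, "y": 0, "z": 0, "rx": 0, "ry": 0, "rz": 0}, {"x": 0, "y": 0, "z": 0, "rx": 0, "ry": 0, "rz": 0}]'

```text
time: 23.1
tool_pos: [0.4366, -0.3322, 0.0338]
ee_rot: [3.137, -0.004, 0.194]
wrist_force: [0.2, -0.2, -3.5]
width: 0.0081
```

Run:
```python
from h import *
d(.435,-.330,.0335,.197)
w=cams.snapshot('side'); save(w,'s5')
cv2.imwrite('pics/s5c.png',cv2.resize(w['img'][90:210,270:430,::-1],None,fx=5,fy=5,interpolation=cv2.INTER_CUBIC))
```

```text
t 23.1 tcp [ 0.4366 -0.3322  0.0338] rpy [ 3.137 -0.004  0.194] w 0.0081 F [ 0.2 -0.2 -3.5] q6 -0.95
shift mm [-1.2 -2.5  0.3] rot deg [ 0.2 -0.2 -0.2]
```

View pics/s5c.png

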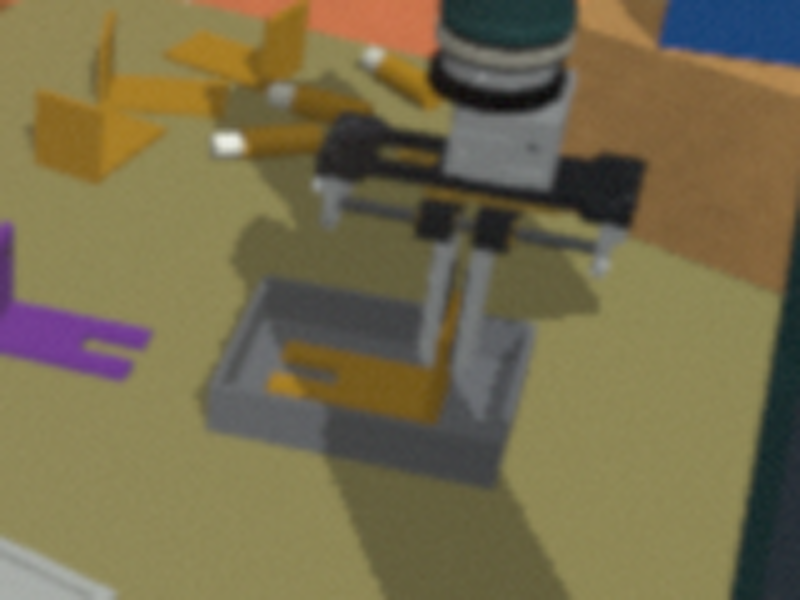

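Call:
jog_arm --series '[{"x": -0.0005, "y": -0.0008, "z": 0.0015, "rx": 0.2, "ry": -0.2, "rz": 0}, {"x": 0, "y": 0, "z": 0, "rx": 0, "ry": 0, "rz": 0}, {"x": 0, "y": 0, "z": 0, "rx": 0, "ry": 0, "rz": 0}]'

```text
time: 23.4
tool_pos: [0.4369, -0.3324, 0.0336]
ee_rot: [3.138, -0.002, 0.194]
wrist_force: [0.3, 0.5, -3.9]
width: 0.0076
```

Run:
```python
from h import *
d(.435,-.330,.0335,.197)
F=[]
for k in range(6):
    cams.snapshot('wrist'); o=robot.get_obs(); F.append(np.r_[o['wrist_force'],o['wrist_torque']*10])
print(np.mean(F,0).round(2))
```

```text
t 23.4 tcp [ 0.4369 -0.3324  0.0336] rpy [ 3.138e+00 -2.000e-03  1.940e-01] w 0.0076 F [ 0.3  0.5 -3.9] q6 -0.95
shift mm [-1.4 -2.8  0.1] rot deg [ 0.2 -0.1 -0.2]
[ 0.2  -0.07 -2.96 -1.03 -0.46  0.02]
```

Call:
jog_arm --series '[{"x": 0, "y": -0.0003, "z": 0.002, "rx": 0.1, "ry": 0, "rz": 0}, {"x": 0, "y": 0, "z": 0.001, "rx": 0, "ry": 0, "rz": 0}, {"x": 0, "y": 0, "z": 0, "rx": 0, "ry": 0, "rz": 0}]'

```text
time: 23.95
tool_pos: [0.4369, -0.3325, 0.0337]
ee_rot: [3.139, -0.002, 0.194]
wrist_force: [-0.9, -0.8, -4.2]
width: 0.008
```

Run:
```python
from h import *
d(.435,-.330,.0335,.197)
F=[]
for k in range(6):
    cams.snapshot('wrist'); o=robot.get_obs(); F.append(np.r_[o['wrist_force'],o['wrist_torque']*10])
print(np.mean(F,0).round(2))
```

```text
t 23.95 tcp [ 0.4369 -0.3325  0.0337] rpy [ 3.139e+00 -2.000e-03  1.940e-01] w 0.008 F [-0.9 -0.8 -4.2] q6 -0.95
shift mm [-1.4 -2.8  0.1] rot deg [ 0.1 -0.1 -0.2]
[-0.6   0.47 -0.3   1.4   1.6   0.13]
```

Mean Fz fell from -4 N to -0.3 N while z stayed at 0.0337, so the foot rests on the bin floor. Now I release.

Call:
jog_arm --series '[{"x": 0, "y": 0, "z": 0, "rx": 0, "ry": 0, "rz": 0}, {"x": 0, "y": 0, "z": 0, "rx": 0, "ry": 0, "rz": 0}, {"x": 0, "y": 0, "z": 0, "rx": 0, "ry": 0, "rz": 0}, {"x": 0, "y": 0, "z": 0, "rx": 0, "ry": 0, "rz": 0}]' --claw 0.3

```text
time: 24.58
tool_pos: [0.4383, -0.3336, 0.0344]
ee_rot: [3.136, -0.005, 0.194]
wrist_force: [-0.1, 0.5, 0.5]
width: 0.0272
```

Run:
```python
from h import *
d(.435,-.330,.0335,.197)
w=cams.snapshot('wrist'); save(w,'w14')
```

```text
t 24.58 tcp [ 0.4383 -0.3336  0.0344] rpy [ 3.136 -0.005  0.194] w 0.0272 F [-0.1  0.5  0.5] q6 -0.95
shift mm [-2.6 -4.2  0.9] rot deg [ 0.3 -0.3 -0.2]
```

View pics/w14.png

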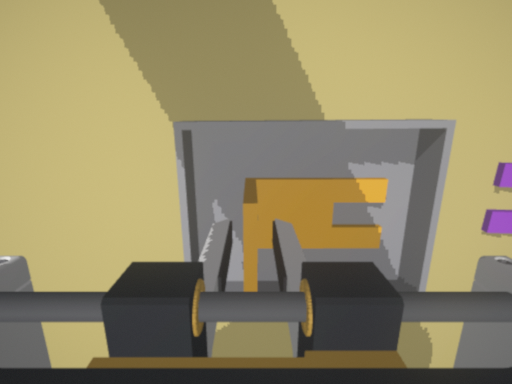

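Call:
jog_arm --series '[{"x": 0, "y": 0, "z": -0.005, "rx": 0, "ry": 0, "rz": 0}, {"x": 0.0005, "y": 0, "z": -0.008, "rx": 0, "ry": 0, "rz": 0}, {"x": 0.0005, "y": 0, "z": -0.01, "rx": 0, "ry": 0, "rz": 0}, {"x": 0.0005, "y": 0, "z": -0.01, "rx": 0, "ry": 0, "rz": 0}]'

```text
time: 24.97
tool_pos: [0.4386, -0.3321, 0.0678]
ee_rot: [3.14, -0.002, 0.194]
wrist_force: [0.8, -0.6, 0.9]
width: 0.0284
```

Call:
jog_arm --series '[{"x": 0, "y": 0, "z": -0.015, "rx": 0, "ry": 0, "rz": 0}, {"x": 0, "y": 0, "z": -0.02, "rx": 0, "ry": 0, "rz": 0}, {"x": 0, "y": 0, "z": -0.03, "rx": 0, "ry": 0, "rz": 0}, {"x": 0, "y": 0, "z": -0.03, "rx": 0, "ry": 0, "rz": 0}, {"x": 0, "y": 0, "z": -0.03, "rx": 0, "ry": 0, "rz": 0}, {"x": 0, "y": 0, "z": 0, "rx": 0, "ry": 0, "rz": 0}, {"x": 0, "y": 0, "z": 0, "rx": 0, "ry": 0, "rz": 0}]'

```text
time: 25.55
tool_pos: [0.4397, -0.3326, 0.2094]
ee_rot: [3.13, -0.009, 0.194]
wrist_force: [-0.5, 1.1, -0.4]
width: 0.0282
```

Run:
```python
from h import *
d(.435,-.330,.0335,.197)
w=cams.snapshot('wrist'); s=cams.snapshot('side'); t=cams.snapshot('top'); 
cv2.imwrite('pics/z1.png',cv2.resize(w['img'][:,:,::-1],(640,480)))
cv2.imwrite('pics/z2.png',cv2.resize(s['img'][90:270,160:400,::-1],None,fx=3.3,fy=3.3,interpolation=cv2.INTER_CUBIC))
cv2.imwrite('pics/z3.png',cv2.resize(t['img'][:,:,::-1],(768,576)))
for nme,o in [('bottle_mid',1),('adapter_mid',1),('mouse_mid',1)]:
    print(nme,[(np.round(a['bbox']),round(a['p'],2)) for a in cams.look_for(nme,t)][:1],[(np.round(a['bbox']),round(a['p'],2)) for a in cams.look_for(nme,s)][:1])
```

```text
t 25.55 tcp [ 0.4397 -0.3326  0.2094] rpy [ 3.13  -0.009  0.194] w 0.0282 F [-0.5  1.1 -0.4] q6 -0.95
shift mm [ -5.7  -5.4 175.8] rot deg [ 0.6 -0.5 -0.2]
bottle_mid [(array([196., 115.,  22.,  28.]), 0.87)] [(array([189., 165.,  20.,  52.]), 0.77)]
adapter_mid [(array([277., 126.,  28.,  24.]), 0.76)] [(array([238., 152.,  16.,  36.]), 0.9)]
mouse_mid [(array([236., 274.,  46.,  40.]), 0.62)] [(array([318., 217.,  41.,  32.]), 0.7)]
```

View pics/z1.png

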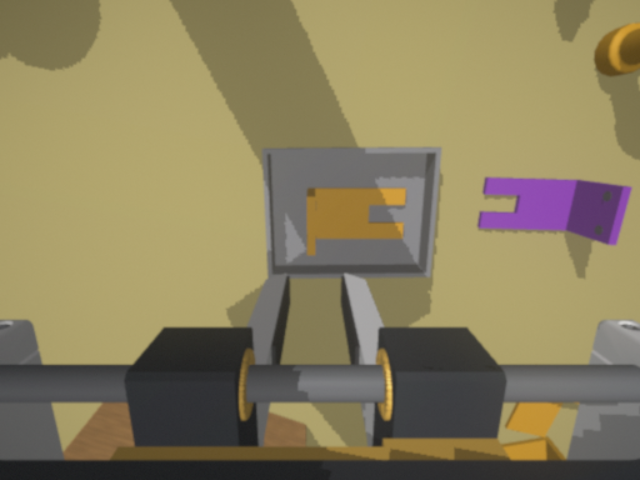

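View pics/z2.png

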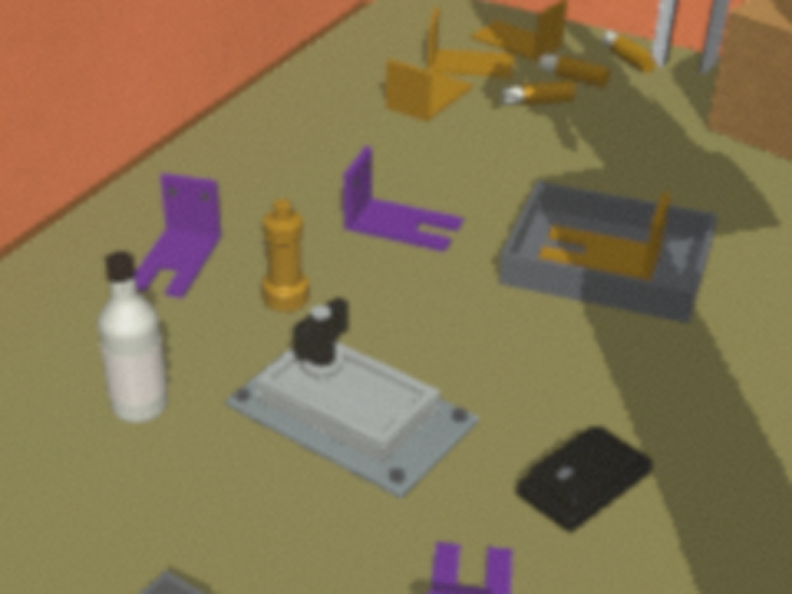

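View pics/z3.png

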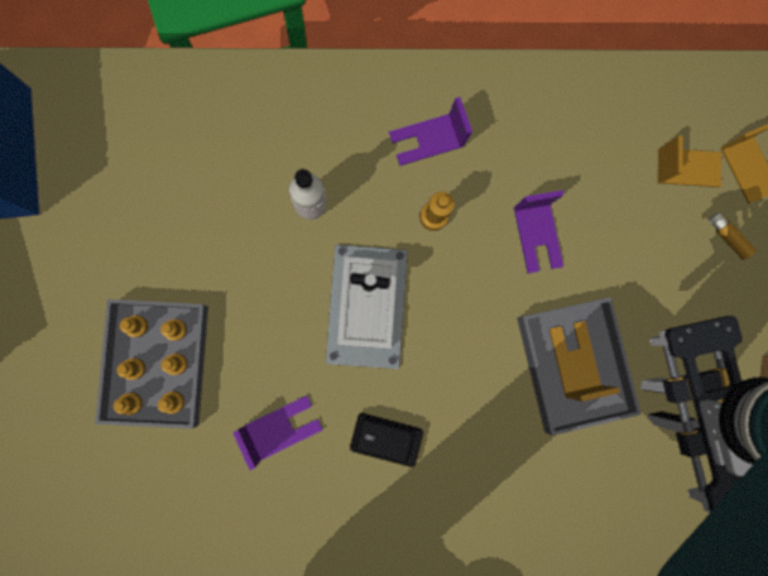

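The bracket lies flat in the empty bin at 2x top pixel (580,360). The bystanders and the purple look-alikes are where they were, and the knob is up and loose at (370,282). I hand the job in.

```bash
python3 -c "
from h import *
print(ticket.close_job())"
```

```text
the job is handed in; nothing more can be done
None
```

The bracket is out of the jig and lying flat on its foot in the empty bin. The knob is left loose, and the job was handed in at about 26 s of the 72 s allowed.

- **Knob:** I turned it clockwise in two grasps, about 3.17 rad (half a turn) by tool angle. The pads rose about 9.5 mm with it.
- **Bracket:** I gripped it by the upright plate and raised it 7.6 mm over the rim. Then I drew it level 66 mm along the jig's -x to clear the washer, with no side force felt. In the bin I lowered it until its weight was carried by the floor (wrist Fz went from -4 N to about 0), then let go and raised the arm clear.
- **Last checks:** The wrist, side and top pictures show the bracket flat and upright inside the bin. The nest is empty and the wing still stands where I left it. The bottle and mouse detections match the first pictures to within about 3 px. The adapter was only weakly detected (p 0.17, in the wrong place) in the first top picture, so I compared it by eye there and it looks unmoved. The largest wrist force in any reading was about 5 N.
- **What disagreed:** The top and wrist cameras put the knob 2 to 3 mm apart, so I centred each grasp from the wrist picture. The tool also drifted several mm on quick vertical moves, and I corrected that in small steps. No check failed.

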